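# Make up the pricing kit and the gluing kit

## Task

Make up two kits from the stock on the desk. The pricing kit goes in the long three-compartment tray: the tape measure in its large compartment, the rubber stamp and the glue stick each in a small compartment of its own, whichever you like. The gluing kit goes in the short two-compartment tray: the small bottle in the large compartment and the tall yellow glue tube in the small one; everything must end standing upright on the tray floor, and leave the lilac-capped jar and the stapler where they are.

Things in the scene. Friction and masses are not known exactly. Their poses are not given: they have to be found in the camera images.
- long_tray: The longer grey plastic kit tray, 90 x 203 mm, three compartments in a row. Fixed, flat on the desk; floor and walls 3 mm thick, walls 18 mm high. Origin: centre of its underside; x across, y along it (up to 0.25 rad off the world axes). Large compartment 84 x 88 mm (x by y) centre y = +53 mm; two equal small compartments, 84 x 50 mm, centres y = -19 mm and y = -72 mm.
- short_tray: The shorter grey plastic kit tray, 90 x 147 mm, two compartments. Fixed, flat on the desk; floor and walls 3 mm thick, walls 18 mm high. Origin: centre of its underside; x across, y along it (up to 0.25 rad off the world axes). Large compartment 84 x 88 mm (x by y) centre y = -26 mm; small compartment, 84 x 50 mm, centre y = +46 mm.
- tape_measure: Pocket tape measure in a yellow case, 28 mm thick, 61 mm long, 57 mm tall, flat broad faces upright. Its thickness runs along the level direction 0.70 rad clockwise (seen from above) from its own x axis (x turned by -0.70 rad about z). 160 g. Loose, stands upright on the desk with the other stock. Origin: centre of its underside, z up along its axis.
- rubber_stamp: Rubber stamp, a turned light-brown wooden piece of waisted skittle shape, diameter 22 mm, 61 mm tall; can be held by the upper knob (about 20 mm thick) 45 mm up. 20 g. Loose, stands upright on the desk with the other stock. Origin: centre of its underside, z up along its axis.
- glue_stick: Glue stick, white barrel and red cap (fixed on), diameter 32 mm, 104 mm tall. 45 g. Loose, stands upright on the desk with the other stock. Origin: centre of its underside, z up along its axis.
- small_bottle: Small whitish bottle with screw cap (fixed on), body diameter 57 mm up to 55 mm, tapering above; cap diameter 27 mm from 90 mm up; 108 mm tall in all. 70 g. Loose, stands upright on the desk with the other stock. Origin: centre of its underside, z up along its axis.
- glue_tube: Glue tube, slim ribbed yellow cylinder, diameter 28 mm, 153 mm tall, the tallest of the stock. 70 g. Loose, stands upright on the desk with the other stock. Origin: centre of its underside, z up along its axis.
- cream_jar: Bystander: jar with a lilac cap, diameter 62 mm, 122 mm tall, loose, standing behind the left tray, in front of two solid drawer towers about 0.4 m high whose fronts stand from x = 0.55 m (at y = 0.4 to 0.6 m) and x = 0.63 m (at y = 0 to 0.2 m), papers overhanging: carry things past them close to the robot. Origin: centre of its underside. Not part of either kit.
- stapler: Bystander: stapler with a red top, 47 x 138 x 47 mm, loose, lying at the right of the stock. Origin: centre of its underside. Not part of either kit.
Things that resemble listed ones, but are neither listed nor needed, are in the scene too. Several things look just like the small_bottle: the one meant starts farthest to the robot's right.

How it is judged:
By the outcome, as a careful person would: the job done as asked, in the order asked, and still so for the second after the job is handed in, with the robot touching nothing.
It also fails if it takes over 141 s, if anything falls off the work surface, if the arm or the gripper's body presses on something with over 40 N, if the wrist force passes 120 N, or if a joint passes its speed limit or range.

## Robot

A 6-joint arm with a two-finger parallel gripper is mounted at the origin on a cart in front of the work surface, level with it; the furniture and walls round the work are solid. World frame = base frame: x ahead of the robot, y to its left, z up, the work surface at z = 0. Lengths are in m, angles in rad, forces in N, time in s.
With the tool pointing down it reaches from about 0.325 to 0.85 m from the base axis. Payload 4.4 kg.
Tool frame: the origin (TCP) lies where the fingers leave the gripper's body, on its centre line; the fingertips stand 97 mm ahead of it and the grasp point (between the pads) lies 78 mm ahead of it (arm.grip_depth is the distance from the TCP to the grasp point, in m); z points along the fingers, y is the line along which they close (so a half turn about z gives the same grasp; the last joint's range is limited). The gripper opens to 94 mm and grips with 3 to 60 N. Pads are 16 mm wide; open, the fingers measure 119 mm over their backs; the gripper's body (75 mm by 177 mm) begins 78 mm behind the grasp point.
Start: joints at [1.141, 0.207, 1.542, -0, 1.393, -0.15], TCP at [0.159, 0.553, 0.303] pointing down, gripper open.
Joint ranges: [-2.73, 2.73], [-0.86, 2.22], [0.23, 2.46], [-1.11, 4.25], [0.08, 2.63], [-2.82, 2.82]. Speed limits (rad/s): [2.79, 2.79, 3.14, 3.14, 3.14, 3.14].

## Interface

Orientations are given as a rotation vector (axis times angle).
In Python, from bench import arm gives the robot as it stands. The module is installed in compiled form; this text tells all that it offers.
- The arm moves only by the tool drive_tool, never from a script. Its argument "steps" is text: rows parted by semicolons, each of 7 numbers parted by spaces: the shift along the tool's x, y, z in m, then the turn, a rotation vector about the tool's x, y, z in rad, then the closure in counts, from 0 (fully open) to 255 (shut). A call has 1 to 5 rows; each row shifts and turns the commanded pose from where the row before left it, along the tool's axes as they then stand; what a row does not reach is not made up. A row lasts 1/10 s, in which the tool goes at most 50 mm and 8.59 degrees, less where a joint would pass 70% of its speed; a pose out of reach is approached as far as the arm can. A call is refused whole if a number of a shift passes 0.05 or a number of a turn 0.15, either way. A call with a gripper value outside its range is refused whole. The fingers move at their own pace and stop on an object; "force" is the grip in N (left out, the last holds). Time passes only in rows, so rows that do not move let the fingers close. It gives the time, the measured TCP pose, the force, the opening and the grip force at its end, in the units of the state.
- arm.read_state(): the state, without advancing time (a new reading comes with each control period).
- arm.get_image(name): name is "side" or "top" or "wrist"; returns (picture, depth): 400x640x3 uint8, blue, green, red; 400x640 float32, m along the optical axis (not along the pixel's ray), 0 where there is no reading.
- arm.get_calibration(name): a dict with "K" (3x3 intrinsics, pixels), "origin" and "orientation" of the camera in the world; the wrist camera has in their place "T_tool_cam" (4x4, takes a point from camera to tool coordinates, whose origin is the TCP and whose axes are the flange's). Camera axes: x right, y down, z forward; pixel columns grow to the right and rows downward; lengths in m; the calibration is good to about 2 mm. The wrist camera is an equidistant fisheye: a pixel r from the principal point sees the ray r / f radians off the axis. A picture is of the moment at which its call begins: read the wrist's pose just before it. get_calibration takes no time and is no camera call.
- arm.close_job(): hands the job in; it is judged then, once.
The state is a dict: "clock": time; "joints": joint angles; "qvel": joint speeds; "joint_efforts": joint torques, N m; "position": TCP position; "tool_rot": TCP orientation; "contact_force": force on the tool from outside, world axes, zero at the start; "wrist_torque": the same for the moment, N m; "gripper_width": opening from 0.0 (shut) to 1.0 (fully open); "grasp_force": force on a finger pad.
Only numpy, scipy, OpenCV 4.12 (cv2) and the standard library are available. Lean on these libraries where they do the work, as an engineer would, in place of code of your own. Each camera call takes 0.05 s, during which the arm holds its last target. There are 200 camera calls.

## Working session

There is one attempt and no reset: what is moved stays moved. The work goes in short steps, Python scripts to look and compute and a tool call to move; the robot and the scene stay as the last step left them, time stands still between calls to the robot, and variables do not carry over. Pictures are saved under pics/ and viewed, at most 14 in all, crops included, and the job is handed in when it is done.

Besides the shell and the picture viewer there is one more tool, called after "Emit:" as name(argument=value, ...), one argument or row to a line, values as JSON. drive_tool: Moves the arm, as the interface text tells. Its arguments: {"type":"object","properties":{"steps":{"type":"string"},"force":{"type":"number"}},"required":["steps"]}

```bash
mkdir -p pics; cat > h.py <<'E'
import numpy as np,cv2
from scipy.spatial.transform import Rotation as R
from bench import arm
def cal(n):
    c=arm.get_calibration(n);o=np.array(c['orientation'])
    M=o if o.shape==(3,3) else (R.from_quat(o).as_matrix() if o.size==4 else R.from_rotvec(o).as_matrix())
    return np.array(c['K']),np.array(c['origin']),M
def ray(n,u,v,z):
    K,o,M=cal(n);d=M@np.linalg.inv(K)@[u,v,1];return o+d*(z-o[2])/d[2]
def cloud(n,dep):
    K,o,M=cal(n);v,u=np.mgrid[:400,:640]
    P=np.stack([(u-K[0,2])/K[0,0],(v-K[1,2])/K[1,1],np.ones_like(u)],-1)*dep[...,None]
    return P@M.T+o
E
python3 - <<'E'
from h import *
for n in('top','side'):
    i,d=arm.get_image(n);cv2.imwrite(f'pics/{n}.png',i);np.savez(f'{n}.npz',i=i,d=d);print(arm.get_calibration(n))
i,d=arm.get_image('wrist');print(arm.get_calibration('wrist'));print(arm.read_state())
E
```

```text
{'K': array([[372.86647663,   0.        , 321.11346718],
       [  0.        , 372.86647663, 198.79223074],
       [  0.        ,   0.        ,   1.        ]]), 'origin': array([ 0.38308216, -0.11337495,  1.00718062]), 'orientation': array([-2.0965852 ,  2.15135563, -0.19238295])}
{'K': array([[451.02905746,   0.        , 321.62081004],
       [  0.        , 451.02905746, 197.99740676],
       [  0.        ,   0.        ,   1.        ]]), 'origin': array([ 0.16006851, -1.19950651,  0.51905059]), 'orientation': array([-1.93304965,  0.34454189, -0.21401765])}
{'K': array([[309.70691629,   0.        , 317.16067333],
       [  0.        , 309.70691629, 196.65013499],
       [  0.        ,   0.        ,   1.        ]]), 'T_tool_cam': array([[-4.62593409e-04, -9.67407439e-01, -2.53224473e-01,
         7.33786678e-02],
       [ 9.99999851e-01, -3.73732727e-04, -3.99019569e-04,
         6.83884265e-04],
       [ 2.91376226e-04, -2.53224620e-01,  9.67407467e-01,
        -8.15079543e-02],
       [ 0.00000000e+00,  0.00000000e+00,  0.00000000e+00,
         1.00000000e+00]])}
{'clock': 0.15, 'joints': array([ 1.14047230e+00,  2.07236987e-01,  1.54259081e+00, -4.67361498e-06,
        1.39351012e+00, -1.50533036e-01]), 'qvel': array([ 0.00048876, -0.00218221, -0.003833  , -0.00156536, -0.000174  ,
       -0.00055434]), 'joint_efforts': array([-4.95954482e-04, -3.71318185e+01, -2.81810331e+01,  6.96354406e-02,
        3.28179204e-02, -1.11122256e-04]), 'position': array([0.15863061, 0.55222049, 0.30176677]), 'tool_rot': array([-4.37992011e-01, -3.11040965e+00,  2.62830916e-03]), 'contact_force': array([-0.14792418, -0.0583243 , -0.13822937]), 'wrist_torque': array([-0.02072425, -0.02164634,  0.01460114]), 'grasp_force': 0.0, 'gripper_width': 1.0017850974158478}
```

View pics/top.png

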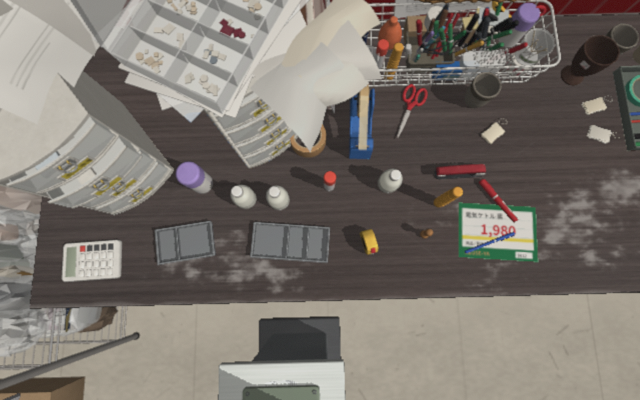

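View pics/side.png

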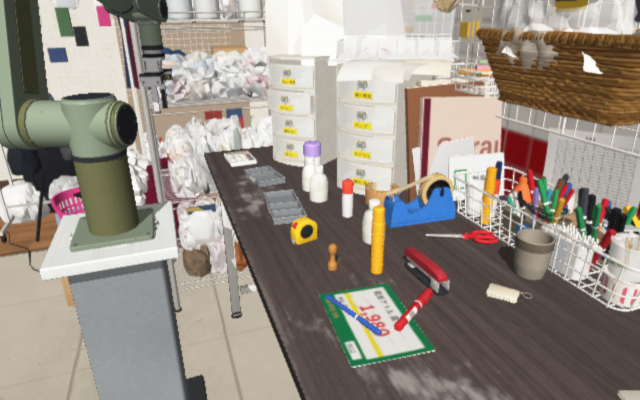

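The top view shows the long tray at (290,241), the short tray at (185,242) and the lilac-capped jar at (193,177). Candidates to choose between:
- **Bottles:** (243,197), (278,197) and (390,180). I choose (390,180), the rightmost.
- **Tall yellow tube:** (450,197), against the orange tubes in the basket at (383,50). I choose (450,197).
- **Glue stick:** (330,180).
- **Stamp:** (427,233).
- **Tape measure:** (371,241).

```bash
python3 - <<'E'
from h import *
t=np.load('top.npz');i,d=t['i'],t['d'];P=cloud('top',d);Z=P[...,2]
s=np.load('side.npz')
print('desk z',np.median(Z[255:280,380:450]))
m=((Z>0.012)&(d>0)).astype(np.uint8);m[:130]=0;m[290:]=0
n,L,st,c=cv2.connectedComponentsWithStats(m)
for k in range(1,n):
    if st[k,4]>25:
        q=P[L==k];zt=np.percentile(q[:,2],97);tp=q[q[:,2]>zt-.012]
        print(k,st[k],'zt %.3f'%zt,'topc',tp[:,:2].mean(0).round(3),'mid',((tp.min(0)+tp.max(0))/2)[:2].round(3),'all',q.min(0)[:2].round(3),q.max(0)[:2].round(3))
# trays: minAreaRect of grey tray points
for n_,(a,b,e,f) in dict(long=(245,335,215,268),short=(150,220,215,268)).items():
    sub=P[e:f,a:b].reshape(-1,3);q=sub[(sub[:,2]>0.009)&(sub[:,2]<0.03)]
    r=cv2.minAreaRect(q[:,:2].astype(np.float32));print(n_,len(q),r)
cr=i[150:280,140:480];cv2.imwrite('pics/c1.png',cv2.resize(cr,None,fx=2.3,fy=2.3,interpolation=cv2.INTER_CUBIC))
E
```

```text
desk z -0.0003295092169971481
1 [    0   130   173    84 11354] zt 0.389 topc [0.601 0.394] mid [0.591 0.383] all [0.527 0.285] [0.774 0.474]
2 [ 220  130  106   37 2410] zt 0.386 topc [ 0.613 -0.089] mid [ 0.611 -0.088] all [ 0.59  -0.128] [0.752 0.144]
3 [350 130  24  27 609] zt 0.094 topc [ 0.708 -0.224] mid [ 0.707 -0.226] all [ 0.682 -0.255] [ 0.758 -0.195]
6 [627 130  13  20 183] zt 0.032 topc [ 0.711 -0.974] mid [ 0.711 -0.983] all [ 0.684 -1.002] [ 0.74  -0.969]
14 [176 161  37  32 770] zt 0.123 topc [0.621 0.212] mid [0.623 0.213] all [0.592 0.183] [0.652 0.242]
15 [436 164  50  11 454] zt 0.048 topc [ 0.634 -0.489] mid [ 0.634 -0.491] all [ 0.622 -0.558] [ 0.648 -0.426]
16 [378 168  25  25 445] zt 0.108 topc [ 0.607 -0.299] mid [ 0.608 -0.299] all [ 0.58  -0.325] [ 0.635 -0.269]
17 [324 171  13  19 196] zt 0.106 topc [ 0.606 -0.136] mid [ 0.606 -0.137] all [ 0.591 -0.152] [ 0.621 -0.122]
18 [480 179  39  44 324] zt 0.021 topc [ 0.551 -0.591] mid [ 0.55  -0.591] all [ 0.491 -0.635] [ 0.61  -0.547]
19 [231 184  25  24 461] zt 0.108 topc [0.575 0.094] mid [0.576 0.095] all [0.
[... 416 characters left out ...]
8] all [ 0.398 -0.132] [0.508 0.076]
24 [361 229  17  25 310] zt 0.059 topc [ 0.45  -0.235] mid [ 0.45  -0.234] all [ 0.418 -0.255] [ 0.479 -0.215]
25 [421 228  12  10  79] zt 0.061 topc [ 0.467 -0.385] mid [ 0.468 -0.385] all [ 0.457 -0.394] [ 0.477 -0.376]
31 [  63  240   58   41 1617] zt 0.019 topc [0.42  0.496] mid [0.42  0.497] all [0.368 0.421] [0.471 0.573]
34 [  0 242  10  20 156] zt 0.039 topc [0.441 0.72 ] mid [0.445 0.721] all [0.422 0.711] [0.472 0.736]
long 534 ((0.454052209854126, -0.028239697217941284), (0.2045748084783554, 0.09393011778593063), 84.455322265625)
short 466 ((0.46056854724884033, 0.25143617391586304), (0.09434723109006882, 0.15129561722278595), 7.82213830947876)
```

View pics/c1.png

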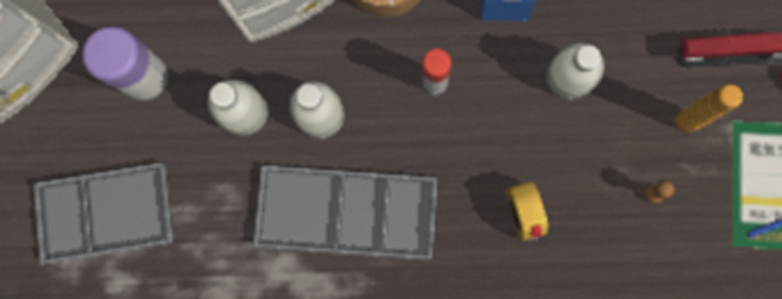

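```bash
cat >> h.py <<'E'
def go(x,y,z,yaw=0.,tilt=0.,grip=0.078):
    """rows to grasp point at x,y,z; yaw world about z from nominal (tool x=-X,y=+Y,z down); tilt: tool leans so wrist goes toward robot"""
    s=arm.read_state();Rc=R.from_rotvec(s['tool_rot'])
    Rt=R.from_rotvec([0,0,yaw])*R.from_rotvec([0,np.pi,0])*R.from_rotvec([0,tilt,0])
    p=np.array([x,y,z])-grip*Rt.as_matrix()[:,2]
    d=Rc.inv().apply(p-s['position']);w=(Rc.inv()*Rt).as_rotvec()
    gp=s['position']+grip*Rc.as_matrix()[:,2]
    print('t %.2f grasp pt'%s['clock'],gp.round(4),'tcp target',p.round(3),'w %.3f'%s['gripper_width'])
    print(' shift(tool) now',d.round(4),' rotv',w.round(4),' shift in target frame',Rt.inv().apply(p-s['position']).round(4),'q',s['joints'].round(2),'F',s['contact_force'].round(1))
E
python3 - <<'E'
from h import *
t=np.load('top.npz');P=cloud('top',t['d']);s=np.load('side.npz');Q=cloud('side',s['d'])
for A in(P,Q):
    q=A[(A[...,2]>.13)&(A[...,0]>.3)&(A[...,0]<.75)&(A[...,1]>-.4)&(A[...,1]<.3)]
    for y in np.arange(-.4,.3,.05):
        r=q[(q[:,1]>=y)&(q[:,1]<y+.05)]
        if len(r):
            f=r[r[:,0]<np.percentile(r[:,0],3)+.02];print('y%.2f n%d minx %.3f z there %.2f..%.2f allz %.2f..%.2f'%(y,len(r),r[:,0].min(),f[:,2].min(),f[:,2].max(),r[:,2].min(),r[:,2].max()))
q=P[225:258,355:382].reshape(-1,3);q=q[q[:,2]>.045]
print('tape',cv2.minAreaRect(q[:,:2].astype(np.float32)))
go(.45,-.235,.15)
E
```

```text
y-0.25 n277 minx 0.713 z there 0.36..0.39 allz 0.36..0.40
y-0.20 n1018 minx 0.681 z there 0.36..0.39 allz 0.36..0.40
y-0.15 n2681 minx 0.383 z there 1.01..1.01 allz 0.36..1.01
y-0.10 n2275 minx 0.590 z there 0.36..0.40 allz 0.36..0.41
y-0.05 n1778 minx 0.639 z there 0.40..0.41 allz 0.13..0.45
y-0.00 n2865 minx 0.646 z there 0.14..0.45 allz 0.13..0.45
y0.05 n2337 minx 0.644 z there 0.13..0.45 allz 0.13..0.45
y0.10 n1727 minx 0.641 z there 0.39..0.40 allz 0.14..0.45
y0.15 n1226 minx 0.665 z there 0.39..0.40 allz 0.39..0.60
y0.20 n778 minx 0.706 z there 0.40..0.58 allz 0.40..0.58
y0.25 n499 minx 0.618 z there 0.20..0.28 allz 0.13..0.39
y-0.25 n88 minx 0.718 z there 0.36..0.39 allz 0.36..0.40
y-0.20 n332 minx 0.681 z there 0.37..0.39 allz 0.36..0.40
y-0.15 n562 minx 0.601 z there 0.37..0.38 allz 0.36..0.41
y-0.10 n471 minx 0.592 z there 0.36..0.40 allz 0.13..0.41
y-0.05 n1648 minx 0.647 z there 0.13..0.41 allz 0.13..0.45
y-0.00 n1693 minx 0.648 z there 0.13..0.45 allz 0.13..0.45
y0.05 n626 minx 0.648 z there 0.13..0.45 allz 0.13..0.45
y0.10 n62 minx 0.645 z there 0.39..0.39 allz 0.16..0.45
y0.15 n18 minx 0.709 z there 0.45..0.45 allz 0.45..0.56
y0.20 n119 minx 0.733 z there 0.44..0.56 allz 0.44..0.56
y0.25 n379 minx 0.612 z there 0.19..0.28 allz 0.13..0.39
tape ((0.43181246519088745, -0.1776600480079651), (0.05846058949828148, 0.15037018060684204), 15.9183931350708)
t 0.15 grasp pt [0.1586 0.5521 0.2238] tcp target [ 0.45  -0.235  0.228] w 1.002
 shift(tool) now [-0.4975 -0.676   0.0748]  rotv [-0.0017 -0.0005 -0.2798]  shift in target frame [-0.2914 -0.7872  0.0738] q [ 1.14  0.21  1.54 -0.    1.39 -0.15] F [-0.1 -0.1 -0.1]
```

Emit:
drive_tool(
  steps="-0.05 0 0 0 0 -0.14 0; -0.05 0 0 0 0 -0.14 0; -0.03 -0.04 0 0 0 0 0; -0.03 -0.04 0 0 0 0 0; -0.03 -0.04 0 0 0 0 0",
)

```text
clock: 0.65
position: [0.3455, 0.4102, 0.302]
tool_rot: [-0.005, -3.141, 0.001]
contact_force: [0.9, 0.2, 0.5]
gripper_width: 1.001
grasp_force: 0.0
```

Emit:
drive_tool(
  steps="-0.03 -0.04 0 0 0 0 0; -0.03 -0.04 0 0 0 0 0; -0.003 -0.049 0 0 0 0 0; -0.003 -0.049 0 0 0 0 0; -0.003 -0.049 0 0 0 0 0",
)

```text
clock: 1.15
position: [0.4125, 0.1826, 0.3023]
tool_rot: [-0.006, -3.141, 0.0]
contact_force: [0.8, 0.3, 0.2]
gripper_width: 1.002
grasp_force: 0.0
```

Emit:
drive_tool(
  steps="-0.003 -0.049 0 0 0 0 0; -0.003 -0.049 0 0 0 0 0; -0.003 -0.049 0 0 0 0 0; -0.003 -0.049 0 0 0 0 0; -0.003 -0.049 0 0 0 0 0",
)

```text
clock: 1.65
position: [0.4264, -0.0624, 0.3027]
tool_rot: [0.006, 3.141, 0.0]
contact_force: [1.3, 0.1, -0.7]
gripper_width: 0.999
grasp_force: 0.0
```

```bash
python3 - <<'E'
from h import *
t=np.load('top.npz');P=cloud('top',t['d'])
m=(P[...,2]>.045)&(P[...,2]<.065);m[:225]=0;m[258:]=0;m[:,:355]=0;m[:,385:]=0
q=P[m];print(q.min(0),q.max(0));print('tape',cv2.minAreaRect(q[:,:2].astype(np.float32)))
go(.45,-.235,.15)
i,d=arm.get_image('wrist');cv2.imwrite('pics/w1.png',i)
E
```

```text
[ 0.41973589 -0.25243619  0.04528012] [ 0.47855319 -0.21588066  0.06020826]
tape ((0.4481702148914337, -0.23567679524421692), (0.058186206966638565, 0.02880159392952919), 14.020522117614746)
t 1.65 grasp pt [ 0.4264 -0.0624  0.2247] tcp target [ 0.45  -0.235  0.228] w 0.999
 shift(tool) now [-0.0242 -0.1725  0.0747]  rotv [ 0.      0.0005 -0.0037]  shift in target frame [-0.0236 -0.1726  0.0747] q [-0.35 -0.11  1.87  0.    1.38 -1.91] F [ 1.3  0.1 -0.7]
```

View pics/w1.png

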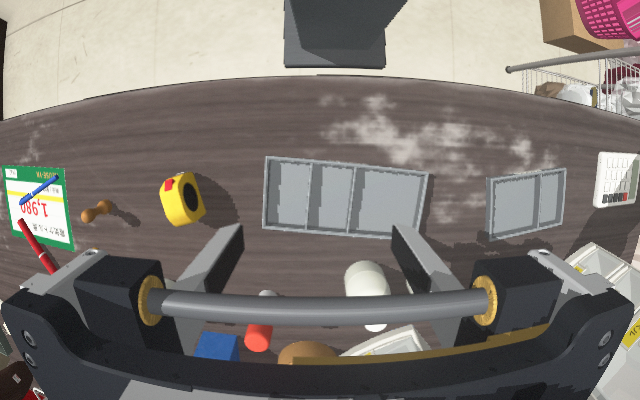

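Emit:
drive_tool(
  steps="-0.0055 -0.0434 0.02 0 0 0 0; -0.0055 -0.0434 0.02 0 0 0 0; -0.0055 -0.0434 0.02 0 0 0 0; -0.0055 -0.0434 0.02 0 0 0 0; 0 0 0 0 0 -0.122 0",
)

```text
clock: 2.2
position: [0.4471, -0.2376, 0.2193]
tool_rot: [0.182, -3.132, -0.003]
contact_force: [0.0, 1.1, 0.4]
gripper_width: 1.003
grasp_force: 0.0
```

Emit:
drive_tool(
  steps="0 0 0.02 0 0 -0.122 0; 0 0 0.03 0 0 0 0; 0 0 0.03 0 0 0 0; 0 0 0.015 0 0 0 0; 0 0 0.01 0 0 0 0",
)

```text
clock: 2.7
position: [0.4473, -0.2333, 0.1157]
tool_rot: [0.376, -3.117, -0.004]
contact_force: [-0.0, 0.1, -0.6]
gripper_width: 0.999
grasp_force: 0.0
```

```bash
python3 - <<'E'
from h import *
go(.448,-.236,.040,.245)
i,d=arm.get_image('wrist');cv2.imwrite('pics/w2.png',i[100:400])
E
```

```text
t 2.70 grasp pt [ 0.4471 -0.2331  0.0377] tcp target [ 0.448 -0.236  0.118] w 0.999
 shift(tool) now [ 0.     -0.0028 -0.0023]  rotv [ 0.0027 -0.0021 -0.0047]  shift in target frame [ 0.     -0.0028 -0.0023] q [-0.65  0.3   1.86  0.    0.98 -2.46] F [-0.   0.1 -0.6]
```

View pics/w2.png

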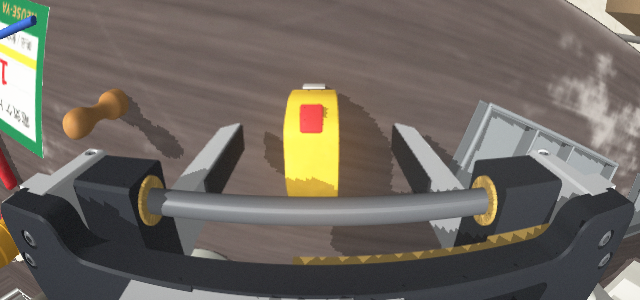

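Fingers straddle the yellow tape (312,145 in crop) centrally and square, so I close.

Emit:
drive_tool(
  steps="0 -0.003 -0.003 0 0 0 255; 0 0 0 0 0 0 255; 0 0 0 0 0 0 255; 0 0 0 0 0 0 255; 0 0 0 0 0 0 255",
  force=25,
)

```text
clock: 3.25
position: [0.4492, -0.2373, 0.1213]
tool_rot: [-0.377, 3.118, -0.001]
contact_force: [-0.5, 0.0, -0.0]
gripper_width: 0.608
grasp_force: 0.0
```

Emit:
drive_tool(
  steps="0 0 0 0 0 0 255; 0 0 0 0 0 0 255; 0 0 -0.01 0 0 0 255; 0 0 -0.02 0 0 0 255; 0 0 -0.03 0 0 0 255",
)

```text
clock: 3.75
position: [0.4476, -0.2361, 0.1799]
tool_rot: [0.376, -3.115, -0.005]
contact_force: [0.3, -0.1, -1.1]
gripper_width: 0.297
grasp_force: 25.0
```

```bash
python3 - <<'E'
from h import *
go(.459,.0245,.1,0.)
go(.459,.0245,.1,-.097)
E
```

```text
t 3.75 grasp pt [ 0.4473 -0.2359  0.1019] tcp target [0.459 0.024 0.178] w 0.297
 shift(tool) now [-0.0731  0.2504  0.0026]  rotv [ 0.0035 -0.0036  0.2403]  shift in target frame [-0.0114  0.2606  0.0019] q [-0.66  0.2   1.82 -0.    1.12 -2.47] F [ 0.3 -0.1 -1.1]
t 3.75 grasp pt [ 0.4473 -0.2359  0.1019] tcp target [0.459 0.024 0.178] w 0.297
 shift(tool) now [-0.0731  0.2504  0.0026]  rotv [ 0.0033 -0.0037  0.3373]  shift in target frame [0.0139 0.2605 0.0019] q [-0.66  0.2   1.82 -0.    1.12 -2.47] F [ 0.3 -0.1 -1.1]
```

Emit:
drive_tool(
  steps="0 0.02 0 0 0 0.112 255; 0 0.02 0 0 0 0.112 255; 0 0.02 0 0 0 0.113 255; 0.0 0.04 0 0 0 0 255; 0 0.04 0 0 0 0 255",
)

```text
clock: 4.25
position: [0.4488, -0.0974, 0.1811]
tool_rot: [0.155, 3.137, -0.0]
contact_force: [0.1, 0.2, -2.0]
gripper_width: 0.296
grasp_force: 25.0
```

Emit:
drive_tool(
  steps="0.005 0.04 0 0 0 0 255; 0.005 0.04 0 0 0 0 255; 0 0.03 0 0 0 0 255; 0 0 0 0 0 0 255; 0 0 0 0 0 0 255",
)

```text
clock: 4.75
position: [0.4495, 0.0126, 0.1809]
tool_rot: [0.149, 3.138, -0.001]
contact_force: [-0.2, -0.0, -1.0]
gripper_width: 0.295
grasp_force: 25.0
```

```bash
python3 - <<'E'
from h import *
go(.459,.0245,.045,-.097)
i,d=arm.get_image('wrist');cv2.imwrite('pics/w3.png',i[60:400])
E
```

```text
t 4.75 grasp pt [0.4496 0.0126 0.1029] tcp target [0.459 0.024 0.123] w 0.295
 shift(tool) now [-0.0083  0.0127  0.0579]  rotv [-0.0005  0.0001  0.0024]  shift in target frame [-0.0083  0.0127  0.0579] q [-0.16  0.09  1.96 -0.    1.1  -1.64] F [-0.2 -0.  -1. ]
```

View pics/w3.png

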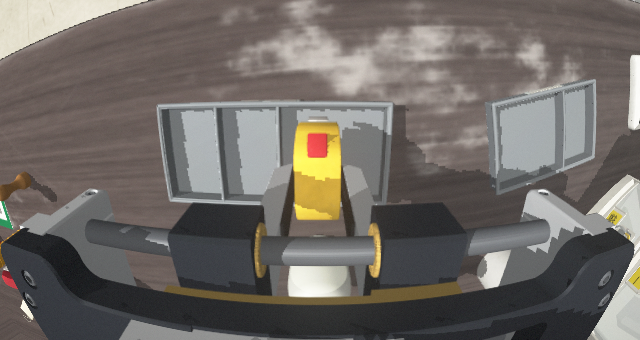

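The tape sits square over the large compartment (tray edges about 160–393, tape at 318,165), so I lower it.

Emit:
drive_tool(
  steps="-0.008 0.013 0.02 0 0 0 255; 0 0 0.02 0 0 0 255; 0 0 0.013 0 0 0 255; 0 0 0.002 0 0 0 255; 0 0 0 0 0 0 255",
)

```text
clock: 5.3
position: [0.4644, 0.0236, 0.1313]
tool_rot: [0.156, 3.126, 0.003]
contact_force: [-1.6, 5.8, 24.9]
gripper_width: 0.298
grasp_force: 25.1
```

Emit:
drive_tool(
  steps="0 0 0.001 0 0 0 255; 0 0 0.001 0 0 0 255; 0 0 0.001 0 0 0 255; 0 0 0 0 0 0 255; 0 0 0 0 0 0 255",
)

```text
clock: 5.8
position: [0.465, 0.0235, 0.1301]
tool_rot: [0.156, 3.125, 0.003]
contact_force: [-6.0, 6.8, 36.6]
gripper_width: 0.299
grasp_force: 25.1
```

```bash
python3 - <<'E'
from h import *
go(.459,.0245,.045,-.097)
E
```

```text
t 5.80 grasp pt [0.466  0.0236 0.0521] tcp target [0.459 0.024 0.123] w 0.299
 shift(tool) now [0.0062 0.0003 0.0071]  rotv [ 0.0025  0.0128 -0.0025]  shift in target frame [0.0061 0.0004 0.0071] q [-0.14  0.2   1.96  0.    0.97 -1.61] F [-6.   6.8 36.6]
```

Emit:
drive_tool(
  steps="0 0 -0.005 0 0 0 255; 0 0 -0.005 0 0 0 255; 0 0 0 0 0 0 255",
)

```text
clock: 6.1
position: [0.4589, 0.0234, 0.1329]
tool_rot: [0.154, 3.138, -0.0]
contact_force: [0.0, 0.0, -2.1]
gripper_width: 0.295
grasp_force: 25.0
```

```bash
python3 - <<'E'
from h import *
go(.459,.0245,.045,-.097)
i,d=arm.get_image('side');cv2.imwrite('pics/s3.png',cv2.resize(i[110:260,200:400],None,fx=3.5,fy=3.5,interpolation=cv2.INTER_CUBIC))
Q=cloud('side',d);m=(Q[...,0]>.40)&(Q[...,0]<.52)&(Q[...,1]>-.02)&(Q[...,1]<.08)
b=i.astype(int);y=m&(b[...,2]>150)&(b[...,0]<90);q=Q[y];print(len(q),q.min(0),q.max(0))
E
```

```text
t 6.10 grasp pt [0.459  0.0234 0.0549] tcp target [0.459 0.024 0.123] w 0.295
 shift(tool) now [0.     0.0011 0.0099]  rotv [-0.0003  0.0003 -0.0012]  shift in target frame [0.     0.0011 0.0099] q [-0.14  0.19  1.96 -0.    0.99 -1.61] F [ 0.   0.  -2.1]
241 [ 4.26907569e-01 -3.53726715e-04  8.89001275e-04] [0.50600327 0.06665486 0.14793146]
```

View pics/s3.png

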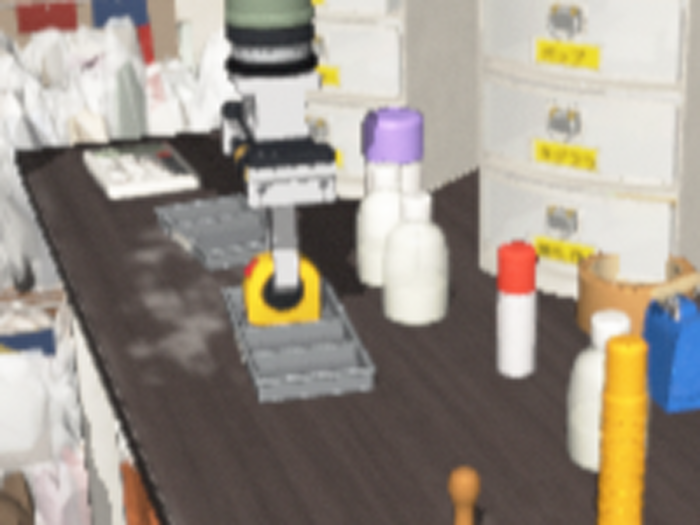

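The side view shows the tape over the large compartment, with the stamp and tube beyond. I check its height and tilt numerically.

```bash
python3 - <<'E'
from h import *
for n in('side','top'):
    i,d=arm.get_image(n);Q=cloud(n,d);b=cv2.cvtColor(i,cv2.COLOR_BGR2HSV)
    m=(Q[...,0]>.38)&(Q[...,0]<.53)&(Q[...,1]>-.06)&(Q[...,1]<.12)&(Q[...,2]<.11)&(b[...,0]>15)&(b[...,0]<35)&(b[...,1]>120)&(b[...,2]>80)
    q=Q[m]
    if len(q)>10:
        print(n,len(q),np.percentile(q,[2,50,98],axis=0).round(3).tolist())
        for z in np.arange(.0,.08,.01):
            r=q[(q[:,2]>=z)&(q[:,2]<z+.01)]
            if len(r):print(' z%.2f'%z,len(r),r.min(0).round(3),r.max(0).round(3))
    g=(Q[...,0]>.38)&(Q[...,0]<.53)&(Q[...,1]>-.15)&(Q[...,1]<.1)&(Q[...,2]>.012)&(Q[...,2]<.022)
    r=Q[g];print(' tray',len(r),np.percentile(r,[1,99],axis=0).round(3).tolist())
i,d=np.load('side.npz').values()
Q=cloud('side',d);b=cv2.cvtColor(i,cv2.COLOR_BGR2HSV)
m=(Q[...,0]>.38)&(Q[...,0]<.53)&(Q[...,1]>-.3)&(Q[...,1]<-.18)&(Q[...,2]<.11)&(b[...,1]>120)&(b[...,2]>80)
print('tape initially in side',np.percentile(Q[m],[2,50,98],axis=0).round(3).tolist())
E
```

```text
side 257 [[0.428, -0.021, 0.005], [0.449, 0.009, 0.028], [0.486, 0.032, 0.06]]
 z0.00 33 [0.429 0.002 0.003] [0.499 0.042 0.01 ]
 z0.01 66 [ 0.428 -0.028  0.01 ] [0.487 0.022 0.02 ]
 z0.02 37 [0.426 0.001 0.02 ] [0.486 0.037 0.03 ]
 z0.03 37 [0.427 0.003 0.031] [0.486 0.035 0.04 ]
 z0.04 39 [0.429 0.003 0.04 ] [0.487 0.029 0.05 ]
 z0.05 38 [0.434 0.002 0.05 ] [0.486 0.033 0.06 ]
 z0.06 7 [0.442 0.015 0.06 ] [0.451 0.024 0.061]
 tray 398 [[0.403, -0.134, 0.012], [0.507, 0.072, 0.021]]
 tray 304 [[0.401, -0.132, 0.013], [0.501, 0.075, 0.022]]
tape initially in side [[0.419, -0.258, -0.001], [0.443, -0.248, 0.032], [0.485, -0.228, 0.057]]
```

Emit:
drive_tool(
  steps="0 0 0.002 0 0 0 255; 0 0 0.001 0 0 0 255; 0 0 0 0 0 0 255; 0 0 0 0 0 0 100; 0 0 0 0 0 0 100",
)

```text
clock: 6.75
position: [0.4589, 0.0244, 0.1294]
tool_rot: [-0.152, -3.138, 0.0]
contact_force: [0.9, -0.2, -0.3]
gripper_width: 0.432
grasp_force: 0.0
```

Emit:
drive_tool(
  steps="0 0 0 0 0 0 100; 0 0 -0.02 0 0 0 100; 0 0 -0.04 0 0 0 60; 0 0 -0.04 0 0 0 0; 0 0 -0.02 0 0 0.097 0",
)

```text
clock: 7.25
position: [0.4604, 0.0242, 0.2529]
tool_rot: [0.307, 3.121, -0.0]
contact_force: [-0.0, 0.2, -0.1]
gripper_width: 0.824
grasp_force: 0.0
```

```bash
python3 - <<'E'
from h import *
i,d=arm.get_image('wrist');cv2.imwrite('pics/w4.png',i[60:400])
i,d=arm.get_image('side');Q=cloud('side',d);b=cv2.cvtColor(i,cv2.COLOR_BGR2HSV)
m=(Q[...,0]>.38)&(Q[...,0]<.53)&(Q[...,1]>-.06)&(Q[...,1]<.12)&(Q[...,2]<.11)&(b[...,1]>120)&(b[...,2]>80)
print(np.percentile(Q[m],[2,50,98],axis=0).round(3).tolist())
m=(Q[...,0]>.44)&(Q[...,0]<.5)&(Q[...,1]>-.42)&(Q[...,1]<-.35)&(Q[...,2]>.01)&(Q[...,2]<.08)
print('stamp',np.percentile(Q[m],[2,50,98],axis=0).round(3).tolist())
go(.467,-.385,.12,0)
E
```

```text
[[0.427, -0.014, 0.007], [0.454, 0.01, 0.037], [0.486, 0.03, 0.06]]
stamp [[0.459, -0.399, 0.011], [0.466, -0.394, 0.039], [0.476, -0.386, 0.06]]
t 7.35 grasp pt [0.4617 0.0241 0.175 ] tcp target [ 0.467 -0.385  0.198] w 0.910
 shift(tool) now [-0.084  -0.4004  0.0555]  rotv [-0.0003  0.0079 -0.1935]  shift in target frame [-0.0059 -0.4091  0.055 ] q [-0.14  0.01  1.87  0.    1.26 -1.51] F [ 0.3 -0.9 -0.2]
```

View pics/w4.png

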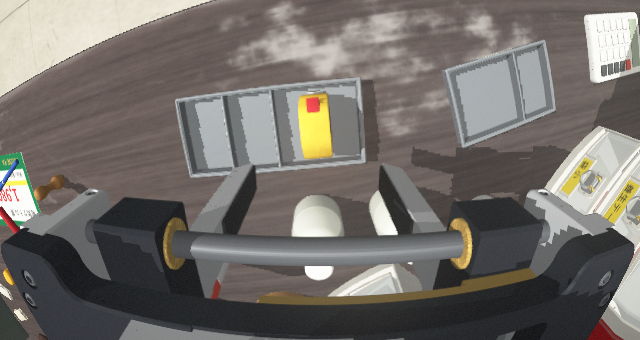

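The tape stands in the large compartment (312,125). Stamp next.

Emit:
drive_tool(
  steps="0 -0.02 0 0 0 -0.1 0; 0 -0.02 0 0 0 -0.0935 0; -0.003 -0.048 0 0 0 0 0; 0 -0.048 0 0 0 0 0; 0 -0.048 0 0 0 0 0",
)

```text
clock: 7.85
position: [0.4551, -0.1602, 0.2474]
tool_rot: [0.005, -3.139, -0.003]
contact_force: [1.7, 1.2, -0.2]
gripper_width: 1.003
grasp_force: 0.0
```

Emit:
drive_tool(
  steps="0 -0.048 0 0 0 0 0; 0 -0.048 0 0 0 0 0; 0 -0.048 0.01 0 0 0 0; 0 -0.045 0.02 0 0 0 0; 0 -0.03 0.02 0 0 0 0",
)

```text
clock: 8.35
position: [0.4551, -0.3808, 0.1969]
tool_rot: [-0.0, -3.14, -0.001]
contact_force: [1.0, 0.0, 0.0]
gripper_width: 1.0
grasp_force: 0.0
```

```bash
python3 - <<'E'
from h import *
go(.467,-.385,.046,0)
i,d=arm.get_image('wrist');cv2.imwrite('pics/w5.png',i[60:400])
E
```

```text
t 8.35 grasp pt [ 0.455  -0.3808  0.1189] tcp target [ 0.467 -0.385  0.124] w 1.000
 shift(tool) now [-0.012  -0.0042  0.0729]  rotv [ 0.0006 -0.0011 -0.0001]  shift in target frame [-0.0119 -0.0042  0.0729] q [-0.84  0.35  1.59 -0.    1.2  -2.41] F [1. 0. 0.]
```

View pics/w5.png

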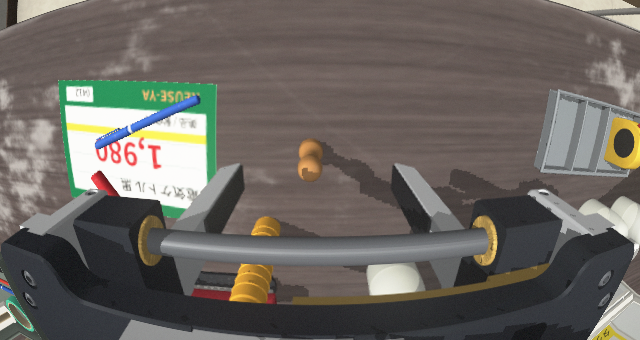

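Stamp at (310,160), centred between the fingers; the tube (258,260) stays clear. Descend.

Emit:
drive_tool(
  steps="-0.012 -0.004 0.02 0 0 0 0; 0 0 0.03 0 0 0 0; 0 0 0.02 0 0 0 0; 0 0 0.003 0 0 0 0; 0 0 0 0 0 0 0",
)

```text
clock: 8.9
position: [0.4672, -0.3809, 0.1245]
tool_rot: [0.002, -3.139, -0.005]
contact_force: [-0.0, 0.8, 0.1]
gripper_width: 0.997
grasp_force: 0.0
```

Emit:
drive_tool(
  steps="0 0 0 0 0 0 255; 0 0 0 0 0 0 255; 0 0 0 0 0 0 255; 0 0 0 0 0 0 255; 0 0 0 0 0 0 255",
  force=25,
)

```text
clock: 9.4
position: [0.4683, -0.3823, 0.1273]
tool_rot: [0.0, 3.141, -0.001]
contact_force: [-0.1, -0.6, -0.3]
gripper_width: 0.61
grasp_force: 0.0
```

Emit:
drive_tool(
  steps="0 0 0 0 0 0 255; 0 0 0 0 0 0 255; 0 0 0 0 0 0 255; 0 0 0 0 0 0 255; 0 0 0 0 0 0 255",
)

```text
clock: 9.9
position: [0.4681, -0.3822, 0.1266]
tool_rot: [-0.0, -3.142, -0.0]
contact_force: [0.2, -0.2, 0.0]
gripper_width: 0.189
grasp_force: 25.1
```

```bash
python3 - <<'E'
from h import *
print(arm.read_state()['grasp_force']);go(.447,-.0997,.1,-.097)
E
```

```text
25.11528110539075
t 9.90 grasp pt [ 0.4681 -0.3822  0.0486] tcp target [ 0.447 -0.1    0.178] w 0.189
 shift(tool) now [ 0.0211  0.2825 -0.0514]  rotv [ 0.     -0.      0.0968]  shift in target frame [ 0.0484  0.2791 -0.0514] q [-0.83  0.46  1.6  -0.    1.08 -2.4 ] F [ 0.2 -0.2  0. ]
```

Emit:
drive_tool(
  steps="0 0 -0.01 0 0 0 255; 0 0 -0.02 0 0 0 255; 0.005 0.02 -0.02 0 0 0.05 255; 0.01 0.03 0 0 0 0.047 255; 0.01 0.045 0 0 0 0 255",
)

```text
clock: 10.4
position: [0.4496, -0.2873, 0.1788]
tool_rot: [0.158, 3.134, -0.005]
contact_force: [0.3, 0.6, -0.5]
gripper_width: 0.183
grasp_force: 25.0
```

Emit:
drive_tool(
  steps="0.01 0.045 0 0 0 0 255; 0.01 0.045 0 0 0 0 255; 0.003 0.045 0 0 0 0 255; 0 0.03 0 0 0 0 255; 0 0.015 0 0 0 0 255",
)

```text
clock: 10.9
position: [0.4434, -0.1021, 0.1774]
tool_rot: [0.149, 3.137, 0.0]
contact_force: [-0.4, 0.1, 0.7]
gripper_width: 0.189
grasp_force: 25.0
```

```bash
python3 - <<'E'
from h import *
go(.447,-.0997,.0515,-.097)
i,d=arm.get_image('wrist')
j,d=arm.get_image('side');Q=cloud('side',d);b=cv2.cvtColor(j,cv2.COLOR_BGR2HSV)
m=(Q[...,0]>.4)&(Q[...,0]<.5)&(Q[...,1]>-.17)&(Q[...,1]<-.06)&(Q[...,2]>.03)&(Q[...,2]<.2)&(b[...,0]<18)&(b[...,1]>90)
print('stamp',m.sum(),np.percentile(Q[m],[2,50,98],axis=0).round(3).tolist())
v=np.hstack([i[60:380,150:500],cv2.resize(j[160:260,230:340],(350,320))]);cv2.imwrite('pics/w6.png',v)
E
```

```text
t 10.90 grasp pt [ 0.4434 -0.1021  0.0994] tcp target [ 0.447 -0.1    0.13 ] w 0.189
 shift(tool) now [-0.0034  0.0027  0.0479]  rotv [0.0003 0.0006 0.0023]  shift in target frame [-0.0034  0.0027  0.0479] q [-0.42  0.1   1.95  0.    1.09 -1.89] F [-0.4  0.1  0.7]
stamp 63 [[0.433, -0.12, 0.054], [0.44, -0.113, 0.064], [0.449, -0.105, 0.103]]
```

View pics/w6.png

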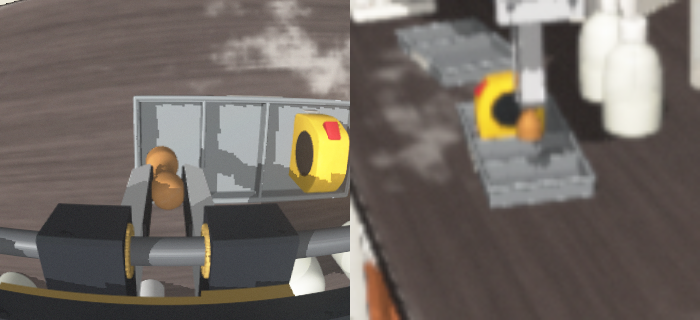

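Stamp is held over the end small compartment, nearly upright. Lower to the floor.

Emit:
drive_tool(
  steps="-0.004 0.002 0.02 0 0 0 255; 0 0 0.02 0 0 0 255; 0 0 0.005 0 0 0 255; 0 0 0.001 0 0 0 255; 0 0 0 0 0 0 255",
)

```text
clock: 11.5
position: [0.4482, -0.1037, 0.1312]
tool_rot: [0.154, 3.137, -0.001]
contact_force: [0.0, 0.0, -0.7]
gripper_width: 0.19
grasp_force: 25.0
```

Emit:
drive_tool(
  steps="0 0 0.001 0 0 0 255; 0 0 0 0 0 0 255; 0 0 0.001 0 0 0 255; 0 0 0 0 0 0 255",
)

```text
clock: 11.9
position: [0.4484, -0.1032, 0.1294]
tool_rot: [0.152, 3.136, -0.001]
contact_force: [0.5, -0.9, 2.8]
gripper_width: 0.186
grasp_force: 25.0
```

```bash
python3 - <<'E'
from h import *
go(.447,-.0997,.0515,-.097)
E
```

```text
t 11.90 grasp pt [ 0.4485 -0.1033  0.0514] tcp target [ 0.447 -0.1    0.13 ] w 0.186
 shift(tool) now [ 0.0018  0.0034 -0.0001]  rotv [-0.0006  0.0016 -0.0001]  shift in target frame [ 0.0018  0.0034 -0.0001] q [-0.41  0.19  1.96 -0.    0.98 -1.89] F [ 0.5 -0.9  2.8]
```

Emit:
drive_tool(
  steps="0 0.003 0.001 0 0 0 255; 0 0 0 0 0 0 150; 0 0 0 0 0 0 150; 0 0 0 0 0 0 150; 0 0 0 0 0 0 150",
)

```text
clock: 12.4
position: [0.4477, -0.0997, 0.1272]
tool_rot: [-0.152, -3.137, -0.001]
contact_force: [-0.2, -0.0, -0.0]
gripper_width: 0.411
grasp_force: 0.0
```

Emit:
drive_tool(
  steps="0 0 -0.02 0 0 0 150; 0 0 -0.04 0 0 0 100; 0 0 -0.04 0 0 0 0; 0 0 0 0 0 0 0; 0 0 0 0 0 0 0",
)

```text
clock: 12.9
position: [0.4484, -0.1001, 0.2283]
tool_rot: [0.152, 3.136, -0.001]
contact_force: [0.5, -0.1, -0.8]
gripper_width: 0.711
grasp_force: 0.0
```

```bash
python3 - <<'E'
from h import *
i,d=arm.get_image('wrist')
j,d=arm.get_image('side');Q=cloud('side',d);b=cv2.cvtColor(j,cv2.COLOR_BGR2HSV)
m=(Q[...,0]>.4)&(Q[...,0]<.5)&(Q[...,1]>-.17)&(Q[...,1]<-.06)&(Q[...,2]>.01)&(Q[...,2]<.2)&(b[...,0]<18)&(b[...,1]>90)
print('stamp',m.sum(),np.percentile(Q[m],[2,50,98],axis=0).round(3).tolist())
m=(Q[...,0]>.57)&(Q[...,0]<.64)&(Q[...,1]>-.18)&(Q[...,1]<-.1)&(Q[...,2]>.02)&(Q[...,2]<.12)
print('glue',m.sum(),np.percentile(Q[m],[2,50,98],axis=0).round(3).tolist())
v=np.hstack([i[60:380,150:500],cv2.resize(j[160:260,230:340],(350,320))]);cv2.imwrite('pics/w7.png',v)
for t in(.35,.5):go(.606,-.136,.05,0,t)
go(.606,-.136,.05,0,-.4)
E
```

```text
stamp 100 [[0.438, -0.127, 0.014], [0.447, -0.116, 0.039], [0.456, -0.11, 0.061]]
glue 342 [[0.593, -0.156, 0.022], [0.603, -0.149, 0.067], [0.62, -0.133, 0.104]]
t 13.00 grasp pt [ 0.4468 -0.0994  0.1481] tcp target [ 0.633 -0.136  0.123] w 0.801
 shift(tool) now [-0.1887 -0.0184  0.1022]  rotv [ 0.0182  0.3468 -0.096 ]  shift in target frame [-0.2097 -0.0365  0.0329] q [-0.41  0.04  1.9   0.    1.21 -1.88] F [ 0.7 -0.8 -0.7]
t 13.00 grasp pt [ 0.4468 -0.0994  0.1481] tcp target [ 0.643 -0.136  0.118] w 0.801
 shift(tool) now [-0.1993 -0.0174  0.107 ]  rotv [ 0.0255  0.4967 -0.0949]  shift in target frame [-0.2239 -0.0365  0.0003] q [-0.41  0.04  1.9   0.    1.21 -1.88] F [ 0.7 -0.8 -0.7]
t 13.00 grasp pt [ 0.4468 -0.0994  0.1481] tcp target [ 0.576 -0.136  0.122] w 0.801
 shift(tool) now [-0.1319 -0.024   0.1038]  rotv [-0.0183 -0.4026 -0.0961]  shift in target frame [-0.0779 -0.0365  0.1461] q [-0.41  0.04  1.9   0.    1.21 -1.88] F [ 0.7 -0.8 -0.7]
```

View pics/w7.png

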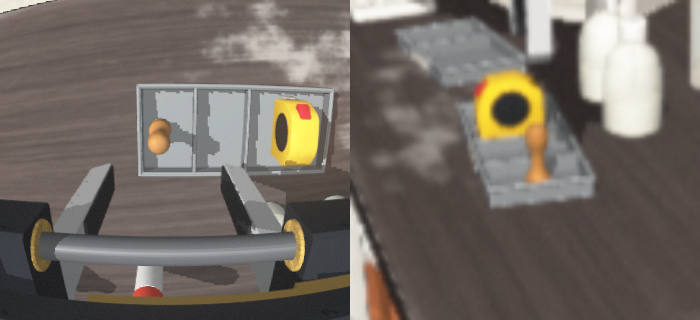

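Stamp stands in the end compartment, tape in the large one. Next the glue stick, approached with the tool leaning back under the papers.

Emit:
drive_tool(
  steps="0 0 0 -0.006 -0.134 -0.032 0; 0 0 0 -0.006 -0.134 -0.032 0; 0 0 0 -0.006 -0.134 -0.032 0; 0 0 0 0 0 0 0",
)

```text
clock: 13.4
position: [0.4439, -0.0984, 0.2234]
tool_rot: [0.004, 2.747, 0.004]
contact_force: [-1.2, -0.7, 0.0]
gripper_width: 0.997
grasp_force: 0.0
```

```bash
python3 - <<'E'
from h import *
go(.56,-.137,.161,0,-.4);go(.606,-.137,.05,0,-.4)
E
```

```text
t 13.40 grasp pt [ 0.4739 -0.0982  0.1514] tcp target [ 0.53  -0.137  0.233] w 0.997
 shift(tool) now [-0.0829 -0.0384  0.0241]  rotv [ 0.002  -0.0052 -0.0031]  shift in target frame [-0.0826 -0.0386  0.0246] q [-0.51 -0.15  2.13  0.26  0.84 -2.23] F [-1.2 -0.7  0. ]
t 13.40 grasp pt [ 0.4739 -0.0982  0.1514] tcp target [ 0.576 -0.137  0.122] w 0.997
 shift(tool) now [-0.0826 -0.0387  0.1443]  rotv [ 0.002  -0.0052 -0.0031]  shift in target frame [-0.0818 -0.0386  0.1448] q [-0.51 -0.15  2.13  0.26  0.84 -2.23] F [-1.2 -0.7  0. ]
```

Emit:
drive_tool(
  steps="-0.041 -0.0193 0.012 0 0 0 0; -0.041 -0.0193 0.012 0 0 0 0; 0 0 0 0 0 0 0; 0 0 0.03 0 0 0 0; 0 0 0.03 0 0 0 0",
)

```text
clock: 13.9
position: [0.5572, -0.1387, 0.1815]
tool_rot: [0.0, 2.741, -0.002]
contact_force: [-0.6, 0.4, -0.9]
gripper_width: 0.999
grasp_force: 0.0
```

```bash
python3 - <<'E'
from h import *
go(.606,-.137,.05,0,-.4)
i,d=arm.get_image('wrist')
j,d=arm.get_image('side')
v=np.hstack([i[60:380,150:500],cv2.resize(j[80:260,240:400],(350,394))[:320]]);cv2.imwrite('pics/w8.png',v)
E
```

```text
t 13.90 grasp pt [ 0.5876 -0.1388  0.1097] tcp target [ 0.576 -0.137  0.122] w 0.999
 shift(tool) now [0.0063 0.0018 0.0621]  rotv [-0.0014  0.0002 -0.    ]  shift in target frame [0.0063 0.0017 0.0621] q [-0.47  0.18  1.89  0.27  0.72 -2.21] F [-0.6  0.4 -0.9]
```

View pics/w8.png

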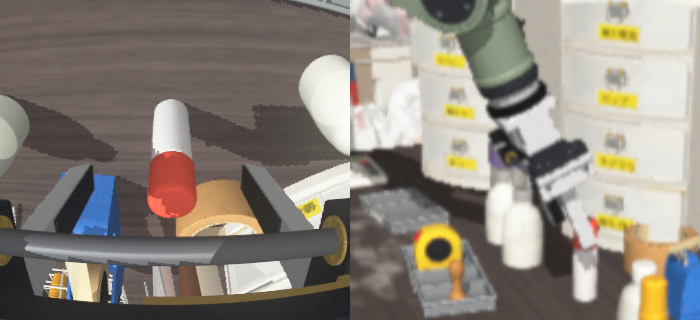

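The stick (172,180) is between the open fingers and the arm leans clear of the papers. Go down and close.

Emit:
drive_tool(
  steps="0.006 0.002 0.03 0 0 0 0; 0 0 0.02 0 0 0 0; 0 0 0.01 0 0 0 0; 0 0 0 0 0 0 255; 0 0 0 0 0 0 255",
  force=25,
)

```text
clock: 14.5
position: [0.5747, -0.1369, 0.1259]
tool_rot: [-0.0, 2.739, -0.003]
contact_force: [0.6, 0.4, 0.7]
gripper_width: 0.864
grasp_force: 0.0
```

Emit:
drive_tool(
  steps="0 0 0 0 0 0 255; 0 0 0 0 0 0 255; 0 0 0 0 0 0 255; 0 0 0 0 0 0 255; 0 0 0 0 0 0 255",
)

```text
clock: 15.0
position: [0.5744, -0.1368, 0.1252]
tool_rot: [-0.0, 2.739, -0.002]
contact_force: [0.2, 0.0, -0.3]
gripper_width: 0.443
grasp_force: 0.0
```

```bash
python3 - <<'E'
from h import *
print(arm.read_state()['grasp_force']);go(.606,-.137,.05,0,-.4);go(.56,-.137,.161,0,-.4)
E
```

```text
0.0
t 15.00 grasp pt [ 0.6049 -0.1369  0.0534] tcp target [ 0.576 -0.137  0.122] w 0.443
 shift(tool) now [ 0.0002 -0.0002  0.0036]  rotv [-0.0017  0.0025  0.0005]  shift in target frame [ 0.0002 -0.0002  0.0036] q [-0.45  0.31  1.88  0.3   0.61 -2.24] F [ 0.2  0.  -0.3]
t 15.00 grasp pt [ 0.6049 -0.1369  0.0534] tcp target [ 0.53  -0.137  0.233] w 0.443
 shift(tool) now [-0.001  -0.0004 -0.1166]  rotv [-0.0017  0.0025  0.0005]  shift in target frame [-0.0007 -0.0002 -0.1166] q [-0.45  0.31  1.88  0.3   0.61 -2.24] F [ 0.2  0.  -0.3]
```

Emit:
drive_tool(
  steps="0 0 0 0 0 0 255; 0 0 0 0 0 0 255; 0 0 0 0 0 0 255; 0 0 0 0 0 0 255; 0 0 -0.01 0 0 0 255",
)

```text
clock: 15.5
position: [0.5696, -0.1363, 0.133]
tool_rot: [-0.0, 2.742, -0.0]
contact_force: [0.3, 0.2, -0.7]
gripper_width: 0.318
grasp_force: 24.9
```

Emit:
drive_tool(
  steps="0 0 -0.03 0 0 0 255; 0 0 -0.04 0 0 0 255; 0 0 -0.04 0 0 0 255; 0.04 0 -0.017 0 0 0 255; 0.04 0.02 -0.017 0 0 0 255",
)

```text
clock: 16.0
position: [0.4407, -0.1182, 0.2382]
tool_rot: [0.001, 2.735, -0.008]
contact_force: [-0.5, 0.4, 0.5]
gripper_width: 0.32
grasp_force: 24.9
```

```bash
python3 - <<'E'
from h import *
print(arm.read_state()['grasp_force']);go(.452,-.047,.15,-.097)
E
```

```text
24.938840568065643
t 16.00 grasp pt [ 0.4716 -0.1187  0.1666] tcp target [ 0.452 -0.047  0.228] w 0.320
 shift(tool) now [-0.0063  0.0713  0.0135]  rotv [0.0141 0.4069 0.0951]  shift in target frame [-0.0043  0.072   0.0102] q [-0.57 -0.18  2.11  0.28  0.87 -2.28] F [-0.5  0.4  0.5]
```

Emit:
drive_tool(
  steps="0 0.023 0 0.0047 0.136 0.0317 255; 0 0.023 0 0.0047 0.136 0.0317 255; 0 0.023 0 0.0047 0.136 0.0317 255; 0 0 0 0 0 0 255; 0 0 0 0 0 0 255",
)

```text
clock: 16.5
position: [0.4429, -0.0475, 0.2356]
tool_rot: [-0.146, -3.134, -0.005]
contact_force: [-0.6, -0.9, -0.8]
gripper_width: 0.314
grasp_force: 24.9
```

```bash
python3 - <<'E'
from h import *
go(.452,-.047,.056,-.097)
i,d=arm.get_image('wrist')
j,d=arm.get_image('side')
v=np.hstack([i[60:380,150:500],cv2.resize(j[110:260,230:350],(350,437))[:400][80:]]);cv2.imwrite('pics/w9.png',v)
Q=cloud('side',d);b=cv2.cvtColor(j,cv2.COLOR_BGR2HSV)
m=(Q[...,0]>.4)&(Q[...,0]<.5)&(Q[...,1]>-.09)&(Q[...,1]<-.02)&(Q[...,2]>.07)&(Q[...,2]<.24)&(b[...,1]<70)&(b[...,2]>110)
print(m.sum(),np.percentile(Q[m],[2,50,98],axis=0).round(3).tolist())
E
```

```text
t 16.50 grasp pt [ 0.4426 -0.0472  0.1576] tcp target [ 0.452 -0.047  0.134] w 0.314
 shift(tool) now [-0.0095  0.001   0.1016]  rotv [ 0.003  -0.0044  0.0038]  shift in target frame [-0.009   0.0014  0.1016] q [-0.3  -0.    1.92  0.    1.23 -1.78] F [-0.6 -0.9 -0.8]
422 [[0.415, -0.08, 0.11], [0.437, -0.067, 0.16], [0.459, -0.027, 0.219]]
```

View pics/w9.png

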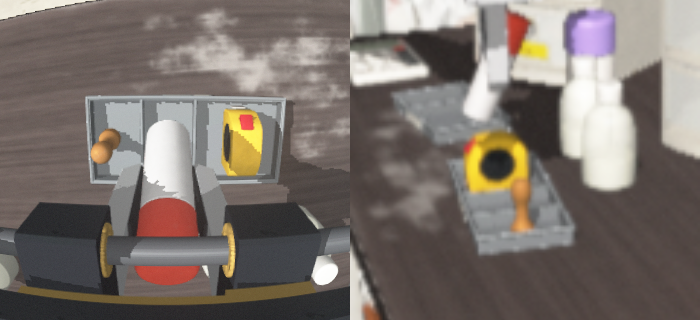

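The stick leans with the tool, since it was gripped with the tool tilted. I tilt back and place it that way.

Emit:
drive_tool(
  steps="0 0 0 0 -0.136 0 255; 0 0 0 0 -0.136 0 255; 0 0 0 0 -0.136 0 255; 0 0 0 0 0 0 255",
)

```text
clock: 17.0
position: [0.4385, -0.0474, 0.2329]
tool_rot: [0.136, 2.74, -0.021]
contact_force: [-0.6, 0.8, -0.8]
gripper_width: 0.317
grasp_force: 24.9
```

```bash
python3 - <<'E'
from h import *
go(.452,-.047,.1,-.097,-.4)
go(.452,-.047,.056,-.097,-.4)
j,d=arm.get_image('side')
Q=cloud('side',d);b=cv2.cvtColor(j,cv2.COLOR_BGR2HSV);q=Q.reshape(-1,3)
m=(Q[...,0]>.4)&(Q[...,0]<.52)&(Q[...,1]>-.12)&(Q[...,1]<-.02)&(Q[...,2]>.07)&(Q[...,2]<.25)
for z in np.arange(.08,.24,.015):
    r=Q[m&(Q[...,2]>=z)&(Q[...,2]<z+.015)]
    if len(r):print('%.3f'%z,len(r),np.percentile(r[:,0],[3,50,97]).round(3))
E
```

```text
t 17.00 grasp pt [ 0.4686 -0.0501  0.161 ] tcp target [ 0.422 -0.044  0.172] w 0.317
 shift(tool) now [0.0393 0.0015 0.0497]  rotv [ 0.0035 -0.002  -0.0027]  shift in target frame [0.0394 0.0017 0.0496] q [-0.36 -0.21  2.15  0.15  0.82 -1.92] F [-0.6  0.8 -0.8]
t 17.00 grasp pt [ 0.4686 -0.0501  0.161 ] tcp target [ 0.422 -0.044  0.128] w 0.317
 shift(tool) now [0.0564 0.0013 0.0903]  rotv [ 0.0035 -0.002  -0.0027]  shift in target frame [0.0566 0.0017 0.0902] q [-0.36 -0.21  2.15  0.15  0.82 -1.92] F [-0.6  0.8 -0.8]
0.095 7 [0.461 0.467 0.479]
0.110 58 [0.458 0.469 0.485]
0.125 55 [0.458 0.47  0.487]
0.140 47 [0.458 0.466 0.481]
0.155 56 [0.457 0.467 0.483]
0.170 68 [0.452 0.465 0.483]
0.185 76 [0.446 0.463 0.484]
0.200 105 [0.44  0.465 0.484]
0.215 10 [0.418 0.447 0.453]
0.230 4 [0.403 0.406 0.408]
```

Emit:
drive_tool(
  steps="0.0134 0.0004 0.0213 0 0 0 255; 0.0134 0.0004 0.0213 0 0 0 255; 0.0134 0.0004 0.0213 0 0 0 255; 0.0134 0.0004 0.0213 0 0 0 255; 0 0 0 0 0 0 255",
)

```text
clock: 17.55
position: [0.4249, -0.0438, 0.1332]
tool_rot: [0.133, 2.746, -0.019]
contact_force: [-1.2, 0.5, -0.8]
gripper_width: 0.321
grasp_force: 24.9
```

Emit:
drive_tool(
  steps="0.0004 0 0.0009 0 0 0 255; 0 0 0 0 0 0 255; 0.0004 0 0.0009 0 0 0 255; 0 0 0 0 0 0 255",
)

```text
clock: 17.95
position: [0.4278, -0.0445, 0.1353]
tool_rot: [0.131, 2.735, -0.023]
contact_force: [-0.5, 0.6, -0.7]
gripper_width: 0.317
grasp_force: 24.9
```

```bash
python3 - <<'E'
from h import *
go(.452,-.047,.056,-.097,-.4)
E
```

```text
t 17.95 grasp pt [ 0.4583 -0.0472  0.0636] tcp target [ 0.422 -0.044  0.128] w 0.317
 shift(tool) now [ 0.0085 -0.0002  0.0045]  rotv [0.0031 0.004  0.0004]  shift in target frame [ 0.0085 -0.0002  0.0045] q [-0.37 -0.04  2.26  0.21  0.54 -2.  ] F [-0.5  0.6 -0.7]
```

Emit:
drive_tool(
  steps="0.004 0 0.0015 0 0 0 255; 0.0012 0 0.0028 0 0 0 255; 0 0 0 0 0 0 255; 0 0 0 0 0 0 255",
)

```text
clock: 18.35
position: [0.4236, -0.0438, 0.128]
tool_rot: [0.132, 2.737, -0.022]
contact_force: [-0.9, -0.0, -1.1]
gripper_width: 0.319
grasp_force: 24.9
```

Emit:
drive_tool(
  steps="0.0004 0 0.0009 0 0 0 255; 0 0 0 0 0 0 255; 0.0004 0 0.0009 0 0 0 255; 0 0 0 0 0 0 255",
)

```text
clock: 18.75
position: [0.4255, -0.0441, 0.1279]
tool_rot: [0.132, 2.733, -0.023]
contact_force: [-1.8, 3.5, 9.8]
gripper_width: 0.319
grasp_force: 25.0
```

```bash
python3 - <<'E'
from h import *
go(.452,-.047,.056,-.097,-.4)
E
```

```text
t 18.75 grasp pt [ 0.4562 -0.0468  0.0563] tcp target [ 0.422 -0.044  0.128] w 0.319
 shift(tool) now [ 0.0035 -0.0003 -0.0014]  rotv [ 0.0035  0.0061 -0.0002]  shift in target frame [ 0.0035 -0.0004 -0.0014] q [-0.37 -0.03  2.27  0.22  0.52 -2.02] F [-1.8  3.5  9.8]
```

Emit:
drive_tool(
  steps="0 0 0 0 0 0 135; 0 0 0 0 0 0 130; 0 0 0 0 0 0 125; 0 0 -0.02 0 0 0 125; 0 0 -0.04 0 0 0 125",
)

```text
clock: 19.25
position: [0.3984, -0.0411, 0.1791]
tool_rot: [0.133, 2.745, -0.019]
contact_force: [0.8, -0.6, 0.6]
gripper_width: 0.508
grasp_force: 0.0
```

Emit:
drive_tool(
  steps="0 0 -0.04 0 0 0 125; 0 0 -0.04 0 0 0 60; 0 0 0 0 0.136 0 0; 0 0 0 0 0.136 0 0; 0 0 0 0 0.136 0 0",
)

```text
clock: 19.75
position: [0.3693, -0.0392, 0.2569]
tool_rot: [-0.15, -3.131, -0.003]
contact_force: [0.3, 0.7, 0.1]
gripper_width: 0.816
grasp_force: 0.0
```

```bash
python3 - <<'E'
from h import *
i,d=arm.get_image('wrist')
j,d=arm.get_image('side')
v=np.hstack([i[60:380,150:500],cv2.resize(j[110:260,230:350],(350,437))[:400][80:]]);cv2.imwrite('pics/w10.png',v)
Q=cloud('side',d)
m=(Q[...,0]>.4)&(Q[...,0]<.5)&(Q[...,1]>-.09)&(Q[...,1]<-.02)&(Q[...,2]>.02)&(Q[...,2]<.15)
for z in np.arange(.02,.12,.02):
    r=Q[m&(Q[...,2]>=z)&(Q[...,2]<z+.02)];print('%.2f'%z,len(r),np.percentile(r,[3,50,97],axis=0).round(3)[:,:2].tolist() if len(r) else '')
m=(Q[...,0]>.55)&(Q[...,0]<.66)&(Q[...,1]>-.36)&(Q[...,1]<-.24)&(Q[...,2]>.02)&(Q[...,2]<.12)
print('bottle',np.percentile(Q[m],[3,50,97],axis=0).round(3).tolist())
go(.607,-.299,.17,0)
E
```

```text
0.02 29 [[0.437, -0.065], [0.446, -0.057], [0.459, -0.05]]
0.04 60 [[0.444, -0.065], [0.453, -0.06], [0.468, -0.049]]
0.06 76 [[0.443, -0.065], [0.454, -0.06], [0.469, -0.046]]
0.08 71 [[0.443, -0.066], [0.454, -0.06], [0.471, -0.051]]
0.10 54 [[0.444, -0.065], [0.457, -0.056], [0.471, -0.039]]
bottle [[0.582, -0.322, 0.023], [0.591, -0.31, 0.064], [0.629, -0.294, 0.107]]
t 19.85 grasp pt [ 0.3705 -0.0391  0.1772] tcp target [ 0.607 -0.299  0.248] w 0.899
 shift(tool) now [-0.2596 -0.2361  0.0047]  rotv [ 0.0035 -0.0064 -0.0948]  shift in target frame [-0.236  -0.2596  0.0072] q [-0.34 -0.2   2.05  0.    1.3  -1.82] F [ 0.1  0.4 -0.1]
```

View pics/w10.png

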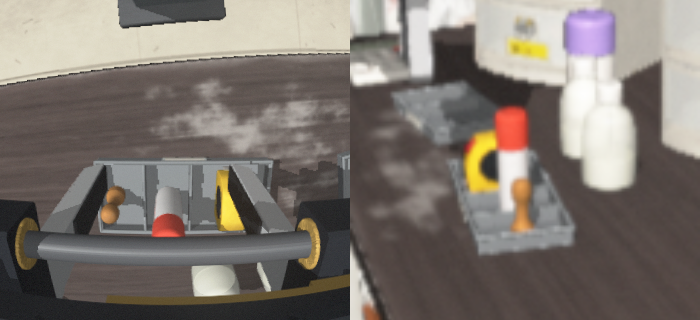

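The glue stick stands upright in the middle compartment (side view 512,150), with stamp and tape in place, so the pricing kit is done. Next the bottle. My picture allowance is used up, so from here I check by numbers.

Emit:
drive_tool(
  steps="0 0 0 0 0 -0.095 0; -0.0295 -0.0325 0 0 0 0 0; -0.0295 -0.0325 0 0 0 0 0; -0.0295 -0.0325 0 0 0 0 0; -0.0295 -0.0325 0 0 0 0 0",
)

```text
clock: 20.35
position: [0.4873, -0.1701, 0.253]
tool_rot: [-0.001, -3.137, -0.007]
contact_force: [-0.8, -0.1, 1.0]
gripper_width: 0.998
grasp_force: 0.0
```

Emit:
drive_tool(
  steps="-0.0295 -0.0325 0 0 0 0 0; -0.0295 -0.0325 0 0 0 0 0; -0.0295 -0.0325 0 0 0 0 0; -0.0295 -0.0325 0 0 0 0 0; 0 0 0 0 0 0 0",
)

```text
clock: 20.85
position: [0.6063, -0.3029, 0.2499]
tool_rot: [-0.005, -3.137, -0.005]
contact_force: [-0.1, 1.1, 0.0]
gripper_width: 1.001
grasp_force: 0.0
```

```bash
cat >> h.py <<'E'
def wcloud():
    s=arm.read_state();i,d=arm.get_image('wrist');c=arm.get_calibration('wrist');K=c['K'];T=c['T_tool_cam']
    v,u=np.mgrid[:400,:640];a=u-K[0,2];b=v-K[1,2];r=np.hypot(a,b)+1e-9;th=r/K[0,0]
    k=np.tan(np.minimum(th,1.4))/r
    P=np.stack([a*k,b*k,np.ones_like(a)],-1)*d[...,None]
    P=P@T[:3,:3].T+T[:3,3];M=R.from_rotvec(s['tool_rot']).as_matrix()
    P=P@M.T+s['position'];P[d==0]=np.nan;return i,P
E
python3 - <<'E'
from h import *
go(.607,-.298,.042,0)
i,P=wcloud()
m=(abs(P[...,0]-.6)<.06)&(abs(P[...,1]+.298)<.06)&(P[...,2]>.02)&(P[...,2]<.12)
for z in np.arange(.02,.12,.02):
    r=P[m&(P[...,2]>=z)&(P[...,2]<z+.02)];print('%.2f'%z,len(r),np.percentile(r,[2,50,98],axis=0).round(3)[:,:2].tolist() if len(r) else '')
E
```

```text
t 20.85 grasp pt [ 0.6059 -0.3026  0.1719] tcp target [ 0.607 -0.298  0.12 ] w 1.001
 shift(tool) now [-0.0013  0.0044  0.1299]  rotv [ 0.0033 -0.0048 -0.0031]  shift in target frame [-0.0007  0.0049  0.1299] q [-0.59  0.47  1.31  0.    1.37 -2.16] F [-0.1  1.1  0. ]
0.02 89 [[0.581, -0.321], [0.583, -0.297], [0.593, -0.276]]
0.04 339 [[0.58, -0.325], [0.585, -0.297], [0.608, -0.271]]
0.06 1389 [[0.583, -0.322], [0.595, -0.298], [0.624, -0.274]]
0.08 345 [[0.593, -0.314], [0.597, -0.297], [0.613, -0.282]]
0.10 944 [[0.595, -0.311], [0.606, -0.299], [0.619, -0.287]]
```

Wrist depth confirms the bottle at (0.607, -0.298).

Emit:
drive_tool(
  steps="0 0.0045 0.03 0 0 0 0; 0 0 0.04 0 0 0 0; 0 0 0.03 0 0 0 0; 0 0 0.02 0 0 0 0; 0 0 0.009 0 0 0 0",
)

```text
clock: 21.4
position: [0.6017, -0.2918, 0.121]
tool_rot: [0.0, -3.132, -0.011]
contact_force: [-0.8, -0.1, -0.8]
gripper_width: 1.0
grasp_force: 0.0
```

Emit:
drive_tool(
  steps="0 0 0 0 0 0 255; 0 0 0 0 0 0 255; 0 0 0 0 0 0 255; 0 0 0 0 0 0 255; 0 0 0 0 0 0 255",
  force=25,
)

```text
clock: 21.9
position: [0.605, -0.2948, 0.1251]
tool_rot: [-0.001, -3.138, -0.003]
contact_force: [-0.3, -0.7, 0.9]
gripper_width: 0.61
grasp_force: 0.4
```

Emit:
drive_tool(
  steps="0 0 0 0 0 0 255; 0 0 0 0 0 0 255; 0 0 0 0 0 0 255; 0 0 0 0 0 0 255; 0 0 0 0 0 0 255",
)

```text
clock: 22.4
position: [0.605, -0.2948, 0.125]
tool_rot: [-0.001, -3.138, -0.004]
contact_force: [-0.2, -1.2, 5.5]
gripper_width: 0.592
grasp_force: 24.7
```

```bash
python3 - <<'E'
from h import *
print(arm.read_state()['grasp_force']);go(.464,.2256,.15,.1365)
E
```

```text
24.678360130637884
t 22.40 grasp pt [ 0.6047 -0.2946  0.047 ] tcp target [0.464 0.226 0.228] w 0.592
 shift(tool) now [ 0.1417  0.5206 -0.1012]  rotv [ 0.0026 -0.0038 -0.1371]  shift in target frame [ 0.0689  0.5348 -0.103 ] q [-0.58  0.59  1.41 -0.    1.15 -2.15] F [-0.2 -1.2  5.5]
```

Emit:
drive_tool(
  steps="0 0 -0.01 0 0 0 255; 0 0 -0.04 0 0 0 255; 0 0 -0.045 0 0 0 255; 0 0 -0.045 0 0 0 255; 0.045 0.015 0 0 0 0 255",
)

```text
clock: 22.9
position: [0.567, -0.2836, 0.2742]
tool_rot: [-0.001, 3.129, -0.013]
contact_force: [1.1, -1.5, 0.4]
gripper_width: 0.591
grasp_force: 24.6
```

Emit:
drive_tool(
  steps="0.045 0.02 0 0 0 0 255; 0.045 0.02 0 0 0 0 255; 0 0.046 0 0 0 0 255; 0 0.046 0 0 0 0 255; 0 0.046 0 0 0 0 255",
)

```text
clock: 23.4
position: [0.4691, -0.1001, 0.2651]
tool_rot: [-0.004, -3.135, -0.007]
contact_force: [1.4, 0.5, -0.4]
gripper_width: 0.596
grasp_force: 24.6
```

```bash
python3 - <<'E'
from h import *
print(arm.read_state()['grasp_force']);go(.464,.2256,.18,.1365)
E
```

```text
24.63623063522391
t 23.40 grasp pt [ 0.4686 -0.0997  0.1871] tcp target [0.464 0.226 0.258] w 0.596
 shift(tool) now [0.0058 0.3256 0.0087]  rotv [ 0.0052 -0.006  -0.1388]  shift in target frame [-0.0393  0.3233  0.0071] q [-0.39  0.04  1.81  0.    1.3  -1.96] F [ 1.4  0.5 -0.4]
```

Emit:
drive_tool(
  steps="0.001 0.047 0 0 0 0 255; 0.001 0.047 0 0 0 0 255; 0.001 0.047 0 0 0 0 255; 0.001 0.047 0 0 0 0 255; 0.001 0.047 0 0 0 0 255",
)

```text
clock: 23.9
position: [0.4644, 0.1354, 0.2661]
tool_rot: [-0.001, -3.135, -0.006]
contact_force: [0.4, 0.9, 0.7]
gripper_width: 0.596
grasp_force: 24.6
```

Emit:
drive_tool(
  steps="0 0.04 0 0 0 -0.068 255; 0 0.03 0 0 0 -0.068 255; 0 0.01 0.03 0 0 0 255; 0 0 0 0 0 0 255; 0 0 0 0 0 0 255",
)

```text
clock: 24.4
position: [0.4608, 0.213, 0.2358]
tool_rot: [0.213, -3.126, -0.005]
contact_force: [-0.3, -0.8, -0.6]
gripper_width: 0.59
grasp_force: 24.6
```

```bash
python3 - <<'E'
from h import *
go(.464,.2256,.051,.1365)
j,d=arm.get_image('side');Q=cloud('side',d)
m=(Q[...,0]>.4)&(Q[...,0]<.53)&(Q[...,1]>.16)&(Q[...,1]<.29)&(Q[...,2]>.05)&(Q[...,2]<.21)
for z in np.arange(.06,.2,.02):
    r=Q[m&(Q[...,2]>=z)&(Q[...,2]<z+.02)];print('%.2f'%z,len(r),np.percentile(r,[3,50,97],axis=0).round(3).tolist() if len(r) else '')
i,P=wcloud()
m=(P[...,0]>.38)&(P[...,0]<.53)&(P[...,1]>.15)&(P[...,1]<.35)&(P[...,2]>.012)&(P[...,2]<.024)
print('tray edge',m.sum(),np.percentile(P[m],[1,99],axis=0).round(3).tolist(),cv2.minAreaRect(P[m][:,:2].astype(np.float32)))
E
```

```text
t 24.40 grasp pt [0.4601 0.2132 0.1578] tcp target [0.464 0.226 0.129] w 0.590
 shift(tool) now [-0.0057  0.0116  0.1068]  rotv [ 0.0039 -0.0085 -0.0004]  shift in target frame [-0.0048  0.012   0.1068] q [ 0.26  0.13  1.77  0.01  1.24 -1.45] F [-0.3 -0.8 -0.6]
0.06 0 
0.08 0 
0.10 42 [[0.44, 0.183, 0.112], [0.461, 0.189, 0.116], [0.489, 0.209, 0.12]]
0.12 101 [[0.439, 0.182, 0.121], [0.459, 0.19, 0.13], [0.491, 0.212, 0.139]]
0.14 107 [[0.438, 0.17, 0.141], [0.458, 0.187, 0.151], [0.493, 0.207, 0.159]]
0.16 105 [[0.44, 0.17, 0.161], [0.458, 0.189, 0.171], [0.489, 0.209, 0.179]]
0.18 100 [[0.445, 0.167, 0.181], [0.458, 0.192, 0.189], [0.477, 0.242, 0.2]]
0.20 44 [[0.449, 0.169, 0.2], [0.459, 0.19, 0.205], [0.475, 0.248, 0.21]]
tray edge 2098 [[0.406, 0.174, 0.012], [0.498, 0.33, 0.02]] ((0.4592028856277466, 0.2527194321155548), (0.09349242597818375, 0.15169361233711243), 7.180150032043457)
```

Emit:
drive_tool(
  steps="-0.005 0.012 0.03 0 0 0 255; 0 0 0.04 0 0 0 255; 0 0 0.025 0 0 0 255; 0 0 0.005 0 0 0 255; 0 0 0 0 0 0 255",
)

```text
clock: 25.0
position: [0.465, 0.2256, 0.1368]
tool_rot: [0.21, -3.129, -0.007]
contact_force: [0.2, 0.6, -0.7]
gripper_width: 0.59
grasp_force: 24.6
```

Emit:
drive_tool(
  steps="0 0 0.002 0 0 0 255; 0 0 0 0 0 0 255; 0 0 0.002 0 0 0 255; 0 0 0 0 0 0 255",
)

```text
clock: 25.4
position: [0.4649, 0.2264, 0.1332]
tool_rot: [0.212, -3.13, -0.007]
contact_force: [-0.0, 0.9, 0.0]
gripper_width: 0.594
grasp_force: 24.6
```

Emit:
drive_tool(
  steps="0 0 0.001 0 0 0 255; 0 0 0 0 0 0 255; 0 0 0 0 0 0 255",
)

```text
clock: 25.7
position: [0.4645, 0.2263, 0.1315]
tool_rot: [0.212, -3.129, -0.007]
contact_force: [-1.1, -0.7, -0.5]
gripper_width: 0.592
grasp_force: 24.6
```

```bash
python3 - <<'E'
from h import *
go(.464,.2256,.051,.1365)
E
```

```text
t 25.70 grasp pt [0.464  0.2266 0.0535] tcp target [0.464 0.226 0.129] w 0.592
 shift(tool) now [ 0.0006 -0.0007  0.0025]  rotv [ 0.0046 -0.0053 -0.001 ]  shift in target frame [ 0.0006 -0.0007  0.0025] q [ 0.28  0.3   1.82  0.01  1.03 -1.43] F [-1.1 -0.7 -0.5]
```

Emit:
drive_tool(
  steps="0 0 0.001 0 0 0 255; 0 0 0.001 0 0 0 255; 0 0 0 0 0 0 255",
)

```text
clock: 26.0
position: [0.4644, 0.2263, 0.1293]
tool_rot: [0.212, -3.128, -0.007]
contact_force: [-0.3, -0.0, 0.2]
gripper_width: 0.593
grasp_force: 24.6
```

Emit:
drive_tool(
  steps="0 0 0.001 0 0 0 255; 0 0 0 0 0 0 255; 0 0 0 0 0 0 255",
)

```text
clock: 26.3
position: [0.4645, 0.2263, 0.1285]
tool_rot: [0.212, -3.129, -0.007]
contact_force: [0.1, -0.2, -0.1]
gripper_width: 0.591
grasp_force: 24.6
```

Emit:
drive_tool(
  steps="0 0 0.001 0 0 0 255; 0 0 0 0 0 0 255; 0 0 0 0 0 0 255",
)

```text
clock: 26.6
position: [0.4647, 0.2264, 0.128]
tool_rot: [0.212, -3.129, -0.007]
contact_force: [-1.5, -1.1, 3.9]
gripper_width: 0.597
grasp_force: 24.7
```

Emit:
drive_tool(
  steps="0 0 0.001 0 0 0 255; 0 0 0 0 0 0 255; 0 0 0 0 0 0 255",
)

```text
clock: 26.9
position: [0.4648, 0.2264, 0.1279]
tool_rot: [0.213, -3.129, -0.007]
contact_force: [-4.2, -1.5, 10.6]
gripper_width: 0.593
grasp_force: 24.8
```

```bash
python3 - <<'E'
from h import *
go(.464,.2256,.051,.1365)
j,d=arm.get_image('side');Q=cloud('side',d)
m=(Q[...,0]>.41)&(Q[...,0]<.52)&(Q[...,1]>.16)&(Q[...,1]<.29)&(Q[...,2]<.21)
b=cv2.cvtColor(j,cv2.COLOR_BGR2HSV)
m&=(b[...,2]>150)
for z in np.arange(0,.06,.005):
    r=Q[m&(Q[...,2]>=z)&(Q[...,2]<z+.005)];print('%.3f'%z,len(r),np.percentile(r,[3,50,97],axis=0).round(3)[:,:2].tolist() if len(r) else '')
E
```

```text
t 26.90 grasp pt [0.4643 0.2267 0.0499] tcp target [0.464 0.226 0.129] w 0.593
 shift(tool) now [ 0.0009 -0.0007 -0.0011]  rotv [ 0.0045 -0.0051 -0.0008]  shift in target frame [ 0.0009 -0.0007 -0.0011] q [ 0.28  0.3   1.82  0.01  1.02 -1.43] F [-4.2 -1.5 10.6]
0.000 6 [[0.414, 0.177], [0.43, 0.234], [0.478, 0.266]]
0.005 16 [[0.415, 0.179], [0.421, 0.22], [0.495, 0.249]]
0.010 34 [[0.418, 0.176], [0.457, 0.204], [0.497, 0.265]]
0.015 46 [[0.43, 0.171], [0.46, 0.197], [0.489, 0.247]]
0.020 20 [[0.444, 0.186], [0.467, 0.202], [0.493, 0.217]]
0.025 23 [[0.443, 0.192], [0.462, 0.202], [0.491, 0.22]]
0.030 15 [[0.444, 0.192], [0.456, 0.201], [0.486, 0.221]]
0.035 21 [[0.443, 0.187], [0.462, 0.2], [0.491, 0.221]]
0.040 24 [[0.443, 0.182], [0.461, 0.201], [0.489, 0.222]]
0.045 20 [[0.442, 0.184], [0.461, 0.195], [0.484, 0.226]]
0.050 27 [[0.443, 0.185], [0.461, 0.2], [0.488, 0.221]]
0.055 25 [[0.443, 0.184], [0.463, 0.203], [0.489, 0.216]]
```

Emit:
drive_tool(
  steps="0 0 0 0 0 0 0; 0 0 0 0 0 0 0; 0 0 0 0 0 0 0; 0 0 0 0 0 0 0; 0 0 -0.03 0 0 0 0",
)

```text
clock: 27.45
position: [0.4615, 0.2252, 0.1527]
tool_rot: [0.211, -3.119, -0.003]
contact_force: [-0.8, -1.4, 0.1]
gripper_width: 0.977
grasp_force: 0.0
```

Emit:
drive_tool(
  steps="0 0 -0.05 0 0 0 0; 0 0 -0.05 0 0 0 0; 0 0 -0.04 0 0 0 0; 0 0 0 0 0 0.068 0; 0 0 0 0 0 0.068 0",
)

```text
clock: 27.95
position: [0.4665, 0.2259, 0.2987]
tool_rot: [-0.005, -3.14, -0.008]
contact_force: [-0.6, -0.5, -0.4]
gripper_width: 0.996
grasp_force: 0.0
```

```bash
python3 - <<'E'
from h import *
j,d=arm.get_image('side');Q=cloud('side',d)
b=cv2.cvtColor(j,cv2.COLOR_BGR2HSV)
m=(Q[...,0]>.42)&(Q[...,0]<.52)&(Q[...,1]>.16)&(Q[...,1]<.27)&(b[...,2]>130)
for z in np.arange(.02,.12,.02):
    r=Q[m&(Q[...,2]>=z)&(Q[...,2]<z+.02)];print('%.3f'%z,len(r),np.percentile(r,[3,50,97],axis=0).round(3)[:,:2].tolist() if len(r) else '')
m=(Q[...,0]>.51)&(Q[...,0]<.6)&(Q[...,1]>-.47)&(Q[...,1]<-.39)&(Q[...,2]>.02)&(b[...,1]>120)
print('tube',np.percentile(Q[m],[2,50,98],axis=0).round(3).tolist())
go(.552,-.431,.2,0)
E
```

```text
0.020 91 [[0.443, 0.193], [0.465, 0.202], [0.491, 0.22]]
0.040 100 [[0.442, 0.196], [0.464, 0.203], [0.493, 0.223]]
0.060 101 [[0.444, 0.197], [0.464, 0.206], [0.491, 0.225]]
0.080 59 [[0.455, 0.205], [0.469, 0.214], [0.484, 0.225]]
0.100 37 [[0.458, 0.209], [0.468, 0.217], [0.481, 0.232]]
tube [[0.54, -0.45, 0.023], [0.548, -0.445, 0.091], [0.563, -0.43, 0.153]]
t 28.00 grasp pt [0.4656 0.2261 0.2195] tcp target [ 0.552 -0.431  0.278] w 1.001
 shift(tool) now [-0.0895 -0.6564  0.0162]  rotv [ 0.0045 -0.0038 -0.005 ]  shift in target frame [-0.0861 -0.6568  0.0195] q [ 0.28  0.09  1.69  0.01  1.37 -1.29] F [ 1.   0.6 -1. ]
```

Emit:
drive_tool(
  steps="0 -0.048 0 0 0 0 0; 0 -0.048 0 0 0 0 0; 0 -0.048 0 0 0 0 0; 0 -0.048 0 0 0 0 0; 0 -0.048 0 0 0 0 0",
)

```text
clock: 28.5
position: [0.4649, -0.016, 0.2952]
tool_rot: [0.002, -3.135, -0.006]
contact_force: [0.4, 0.5, 0.2]
gripper_width: 1.005
grasp_force: 0.0
```

Emit:
drive_tool(
  steps="0 -0.048 0 0 0 0 0; 0 -0.048 0 0 0 0 0; 0 -0.048 0 0 0 0 0; 0 -0.048 0 0 0 0 0; -0.02 -0.044 0 0 0 0 0",
)

```text
clock: 29.0
position: [0.4837, -0.2524, 0.2939]
tool_rot: [-0.002, -3.134, -0.007]
contact_force: [0.6, -0.2, 0.7]
gripper_width: 0.999
grasp_force: 0.0
```

Emit:
drive_tool(
  steps="-0.02 -0.044 0 0 0 0 0; -0.02 -0.044 0 0 0 0 0; -0.02 -0.044 0 0 0 0 0; -0.006 -0.044 0 0 0 0 0; 0 0 0 0 0 0 0",
)

```text
clock: 29.5
position: [0.5505, -0.4316, 0.2907]
tool_rot: [-0.006, -3.134, -0.005]
contact_force: [-0.6, 0.5, -0.7]
gripper_width: 0.996
grasp_force: 0.0
```

```bash
python3 - <<'E'
from h import *
go(.552,-.431,.095,0)
t=np.load('top.npz');A=cloud('top',t['d']).reshape(-1,3)
for y in np.arange(.2,.5,.04):
    r=A[(A[:,1]>y)&(A[:,1]<y+.04)&(A[:,2]>.1)&(A[:,2]<.7)&(A[:,0]>.3)];r=r[np.argsort(r[:,0])[:3]];print('%.2f'%y,r.round(3).tolist())
i,P=wcloud()
m=(abs(P[...,0]-.55)<.05)&(abs(P[...,1]+.43)<.05)&(P[...,2]>.08)&(P[...,2]<.17)
for z in(.08,.11,.14):
    r=P[m&(P[...,2]>=z)&(P[...,2]<z+.03)];print('%.2f'%z,len(r),np.percentile(r,[2,50,98],axis=0).round(3)[:,:2].tolist() if len(r) else '')
E
```

```text
t 29.50 grasp pt [ 0.5499 -0.4313  0.2127] tcp target [ 0.552 -0.431  0.173] w 0.996
 shift(tool) now [-0.0024  0.0002  0.1177]  rotv [ 0.0033 -0.0076 -0.0041]  shift in target frame [-0.0015  0.0006  0.1177] q [-0.79  0.48  1.2  -0.    1.46 -2.35] F [-0.6  0.5 -0.7]
0.20 [[0.593, 0.21, 0.109], [0.593, 0.215, 0.108], [0.593, 0.218, 0.108]]
0.24 [[0.616, 0.242, 0.119], [0.619, 0.242, 0.118], [0.622, 0.242, 0.118]]
0.28 [[0.595, 0.32, 0.269], [0.597, 0.317, 0.272], [0.597, 0.32, 0.247]]
0.32 [[0.556, 0.355, 0.242], [0.556, 0.354, 0.241], [0.557, 0.351, 0.249]]
0.36 [[0.539, 0.397, 0.271], [0.54, 0.397, 0.206], [0.54, 0.399, 0.206]]
0.40 [[0.527, 0.432, 0.275], [0.527, 0.429, 0.273], [0.527, 0.431, 0.272]]
0.44 [[0.541, 0.452, 0.314], [0.542, 0.452, 0.263], [0.542, 0.452, 0.294]]
0.48 []
0.08 206 [[0.538, -0.445], [0.54, -0.432], [0.549, -0.419]]
0.11 299 [[0.539, -0.444], [0.541, -0.432], [0.551, -0.42]]
0.14 881 [[0.54, -0.444], [0.55, -0.432], [0.562, -0.422]]
```

Emit:
drive_tool(
  steps="-0.002 0 0.04 0 0 0 0; 0 0 0.04 0 0 0 0; 0 0 0.025 0 0 0 0; 0 0 0.012 0 0 0 0; 0 0 0 0 0 0 255",
)

```text
clock: 30.05
position: [0.5516, -0.4238, 0.1742]
tool_rot: [0.001, -3.132, -0.012]
contact_force: [0.5, -0.1, 0.0]
gripper_width: 0.945
grasp_force: 0.0
```

Emit:
drive_tool(
  steps="0 0 0 0 0 0 255; 0 0 0 0 0 0 255; 0 0 0 0 0 0 255; 0 0 0 0 0 0 255; 0 0 0 0 0 0 255",
  force=25,
)

```text
clock: 30.55
position: [0.5527, -0.4262, 0.1773]
tool_rot: [-0.001, -3.137, -0.005]
contact_force: [0.5, 0.2, -0.1]
gripper_width: 0.523
grasp_force: 0.0
```

Emit:
drive_tool(
  steps="0 0 0 0 0 0 255; 0 0 0 0 0 0 255; 0 0 0 0 0 0 255; 0 0 0 0 0 0 255; 0 0 0 0 0 0 255",
)

```text
clock: 31.05
position: [0.5525, -0.426, 0.1765]
tool_rot: [-0.001, -3.136, -0.006]
contact_force: [0.2, -0.5, 0.2]
gripper_width: 0.283
grasp_force: 25.0
```

```bash
python3 - <<'E'
from h import *
print(arm.read_state()['grasp_force']);go(.454,.297,.24,.1365)
E
```

```text
24.993412792682648
t 31.05 grasp pt [ 0.5521 -0.4257  0.0985] tcp target [0.454 0.297 0.318] w 0.283
 shift(tool) now [ 0.0997  0.7235 -0.1383]  rotv [ 0.0041 -0.0056 -0.1371]  shift in target frame [-0.0008  0.7297 -0.1415] q [-0.78  0.58  1.31 -0.    1.26 -2.35] F [ 0.2 -0.5  0.2]
```

Emit:
drive_tool(
  steps="0 0 -0.01 0 0 0 255; 0 0 -0.04 0 0 0 255; 0 0 -0.045 0 0 0 255; 0 0 -0.045 0 0 0 255; 0.033 0.03 -0.005 0 0 0 255",
)

```text
clock: 31.55
position: [0.5248, -0.4014, 0.3317]
tool_rot: [0.002, 3.133, -0.016]
contact_force: [1.9, -0.6, 0.7]
gripper_width: 0.289
grasp_force: 25.0
```

Emit:
drive_tool(
  steps="0.033 0.033 0 0 0 0 255; 0.033 0.033 0 0 0 0 255; 0 0.048 0 0 0 0 255; 0 0.048 0 0 0 0 255; 0 0.048 0 0 0 0 255",
)

```text
clock: 32.05
position: [0.4538, -0.1848, 0.3239]
tool_rot: [-0.003, -3.137, -0.006]
contact_force: [0.7, 0.4, -0.7]
gripper_width: 0.288
grasp_force: 25.0
```

Emit:
drive_tool(
  steps="0 0.048 0 0 0 0 255; 0 0.048 0 0 0 0 255; 0 0.048 0 0 0 0 255; 0 0.048 0 0 0 0 255; 0 0.048 0 0 0 0 255",
)

```text
clock: 32.55
position: [0.4541, 0.0555, 0.3249]
tool_rot: [-0.001, -3.137, -0.006]
contact_force: [0.7, -0.2, -0.2]
gripper_width: 0.288
grasp_force: 25.0
```

```bash
python3 - <<'E'
from h import *
print(arm.read_state()['grasp_force']);go(.454,.297,.24,.1365)
E
```

```text
24.992263913154602
t 32.55 grasp pt [0.4538 0.0558 0.2469] tcp target [0.454 0.297 0.318] w 0.288
 shift(tool) now [0.0003 0.2415 0.0079]  rotv [ 0.0042 -0.0039 -0.1372]  shift in target frame [-0.0327  0.2393  0.0069] q [-0.07 -0.07  1.79  0.    1.43 -1.64] F [ 0.7 -0.2 -0.2]
```

Emit:
drive_tool(
  steps="0 0.048 0 0 0 0 255; 0 0.048 0 0 0 0 255; 0 0.048 0 0 0 0 255; 0 0.048 0 0 0 0 255; 0 0.03 0 0 0 -0.068 255",
)

```text
clock: 33.05
position: [0.454, 0.2787, 0.3257]
tool_rot: [0.113, -3.135, -0.008]
contact_force: [0.7, -0.4, -0.6]
gripper_width: 0.286
grasp_force: 25.0
```

Emit:
drive_tool(
  steps="0 0.015 0 0 0 -0.069 255; 0 0 0 0 0 0 255; 0 0 0 0 0 0 255",
)

```text
clock: 33.35
position: [0.4535, 0.2903, 0.3252]
tool_rot: [0.213, -3.129, -0.006]
contact_force: [0.4, 0.7, -0.8]
gripper_width: 0.283
grasp_force: 25.0
```

```bash
python3 - <<'E'
from h import *
go(.454,.297,.1,.1365)
j,d=arm.get_image('side');Q=cloud('side',d);b=cv2.cvtColor(j,cv2.COLOR_BGR2HSV)
m=(Q[...,0]>.4)&(Q[...,0]<.5)&(Q[...,1]>.24)&(Q[...,1]<.36)&(b[...,1]>120)&(b[...,0]>10)&(b[...,0]<35)
for z in np.arange(.1,.32,.03):
    r=Q[m&(Q[...,2]>=z)&(Q[...,2]<z+.03)];print('%.3f'%z,len(r),np.percentile(r,[3,50,97],axis=0).round(3).tolist() if len(r) else '')
i,P=wcloud()
m=(P[...,0]>.38)&(P[...,0]<.53)&(P[...,1]>.15)&(P[...,1]<.35)&(P[...,2]>.012)&(P[...,2]<.024)
print('tray',m.sum(),cv2.minAreaRect(P[m][:,:2].astype(np.float32)))
E
```

```text
t 33.35 grasp pt [0.4531 0.2906 0.2472] tcp target [0.454 0.297 0.178] w 0.283
 shift(tool) now [-0.0021  0.006   0.1472]  rotv [ 0.0041 -0.0052 -0.0007]  shift in target frame [-0.0014  0.0066  0.1472] q [ 0.41  0.11  1.6   0.01  1.43 -1.3 ] F [ 0.4  0.7 -0.8]
0.100 0 
0.130 22 [[0.442, 0.273, 0.151], [0.452, 0.279, 0.155], [0.464, 0.289, 0.159]]
0.160 63 [[0.442, 0.273, 0.161], [0.452, 0.278, 0.175], [0.463, 0.286, 0.189]]
0.190 73 [[0.442, 0.272, 0.192], [0.453, 0.279, 0.206], [0.465, 0.289, 0.22]]
0.220 32 [[0.442, 0.274, 0.221], [0.446, 0.282, 0.232], [0.462, 0.288, 0.249]]
0.250 27 [[0.442, 0.275, 0.253], [0.446, 0.281, 0.266], [0.449, 0.288, 0.279]]
0.280 14 [[0.444, 0.275, 0.281], [0.446, 0.283, 0.289], [0.449, 0.287, 0.299]]
0.310 7 [[0.425, 0.248, 0.333], [0.431, 0.253, 0.335], [0.434, 0.301, 0.339]]
tray 1406 ((0.4602528214454651, 0.25289735198020935), (0.09342008084058762, 0.1514756977558136), 7.785585880279541)
```

Emit:
drive_tool(
  steps="-0.002 0.0075 0.03 0 0 0 255; 0 0 0.04 0 0 0 255; 0 0 0.04 0 0 0 255; 0 0 0.025 0 0 0 255; 0 0 0.005 0 0 0 255",
)

```text
clock: 33.95
position: [0.4518, 0.2965, 0.1813]
tool_rot: [0.209, -3.122, -0.002]
contact_force: [-0.7, -0.7, -0.7]
gripper_width: 0.285
grasp_force: 25.0
```

Emit:
drive_tool(
  steps="0 0 0.002 0 0 0 255; 0 0 0.001 0 0 0 255; 0 0 0 0 0 0 255; 0 0 0 0 0 0 255",
)

```text
clock: 34.35
position: [0.4548, 0.2991, 0.1836]
tool_rot: [0.214, -3.132, -0.008]
contact_force: [1.0, -0.0, -0.7]
gripper_width: 0.285
grasp_force: 25.0
```

Emit:
drive_tool(
  steps="0 0 0.001 0 0 0 255; 0 0 0 0 0 0 255; 0 0 0 0 0 0 255",
)

```text
clock: 34.65
position: [0.4538, 0.2989, 0.181]
tool_rot: [0.214, -3.129, -0.007]
contact_force: [-0.1, -0.4, 0.6]
gripper_width: 0.284
grasp_force: 25.0
```

Emit:
drive_tool(
  steps="0 0 0.001 0 0 0 255; 0 0 0 0 0 0 255; 0 0 0 0 0 0 255",
)

```text
clock: 34.95
position: [0.4537, 0.2988, 0.1798]
tool_rot: [0.214, -3.129, -0.007]
contact_force: [0.5, -0.2, -0.1]
gripper_width: 0.285
grasp_force: 25.0
```

Emit:
drive_tool(
  steps="0 0 0.001 0 0 0 255; 0 0 0 0 0 0 255; 0 0 0 0 0 0 255",
)

```text
clock: 35.25
position: [0.454, 0.2989, 0.1794]
tool_rot: [0.214, -3.129, -0.007]
contact_force: [-1.3, -0.4, 3.4]
gripper_width: 0.287
grasp_force: 25.0
```

Emit:
drive_tool(
  steps="0 0 0.001 0 0 0 255; 0 0 0 0 0 0 255; 0 0 0 0 0 0 255",
)

```text
clock: 35.55
position: [0.454, 0.2989, 0.1793]
tool_rot: [0.214, -3.129, -0.007]
contact_force: [-3.4, -1.1, 8.8]
gripper_width: 0.284
grasp_force: 25.0
```

The tube is on the floor. Open partly and rise straight.

Emit:
drive_tool(
  steps="0 0 0 0 0 0 140; 0 0 0 0 0 0 130; 0 0 0 0 0 0 130; 0 0 0 0 0 0 130; 0 0 -0.02 0 0 0 130",
)

```text
clock: 36.05
position: [0.4519, 0.2978, 0.1949]
tool_rot: [0.213, -3.122, -0.003]
contact_force: [-0.5, 0.2, -0.1]
gripper_width: 0.487
grasp_force: 0.0
```

Emit:
drive_tool(
  steps="0 0 -0.04 0 0 0 130; 0 0 -0.05 0 0 0 130; 0 0 -0.04 0 0 0 130; 0 0 0 0 0 0 130; 0 0 0 0 0 0 130",
)

```text
clock: 36.55
position: [0.4551, 0.2984, 0.3289]
tool_rot: [0.214, -3.131, -0.008]
contact_force: [0.3, -0.5, -0.6]
gripper_width: 0.489
grasp_force: 0.0
```

```bash
python3 - <<'E'
from h import *
go(.45,.297,.25,.1365)
j,d=arm.get_image('side');Q=cloud('side',d);b=cv2.cvtColor(j,cv2.COLOR_BGR2HSV)
T,dt=arm.get_image('top');P=cloud('top',dt)
def col(n,x,y,h,w=.05):
    print(n)
    m=(abs(Q[...,0]-x)<w)&(abs(Q[...,1]-y)<w)
    for z in np.linspace(.025,h,5)[:-1]:
        r=Q[m&(Q[...,2]>=z)&(Q[...,2]<z+.015)];print('  side z%.3f'%z,len(r),np.percentile(r,[3,50,97],axis=0).round(3)[:,:2].tolist() if len(r) else '')
    m=(abs(P[...,0]-x)<w)&(abs(P[...,1]-y)<w)&(P[...,2]>h-.012)&(P[...,2]<h+.01);r=P[m]
    if len(r):print('  top',len(r),r[:,:2].mean(0).round(3),'ztop %.3f'%np.percentile(r[:,2],95))
col('tube',.454,.297,.156,.03);col('bottle',.464,.226,.111,.04);col('stick',.455,-.047,.107,.03);col('stamp',.447,-.1,.064,.025);col('tape',.459,.0245,.06,.035)
col('jar',.621,.212,.122,.04);col('stapler',.634,-.49,.048,.04)
E
```

```text
t 36.55 grasp pt [0.4548 0.2988 0.2509] tcp target [0.45  0.297 0.328] w 0.489
 shift(tool) now [ 0.0052 -0.0007  0.0009]  rotv [ 0.0054 -0.0028  0.    ]  shift in target frame [ 0.0052 -0.0007  0.0009] q [ 0.42  0.12  1.59  0.01  1.44 -1.29] F [ 0.3 -0.5 -0.6]
tube
  side z0.025 17 [[0.442, 0.282], [0.446, 0.287], [0.451, 0.298]]
  side z0.058 27 [[0.443, 0.284], [0.452, 0.288], [0.464, 0.297]]
  side z0.090 35 [[0.443, 0.282], [0.454, 0.287], [0.468, 0.295]]
  side z0.123 30 [[0.444, 0.284], [0.454, 0.289], [0.466, 0.301]]
  top 65 [0.453 0.293] ztop 0.157
bottle
  side z0.025 77 [[0.443, 0.195], [0.466, 0.202], [0.497, 0.218]]
  side z0.046 74 [[0.443, 0.194], [0.463, 0.203], [0.493, 0.225]]
  side z0.068 77 [[0.447, 0.197], [0.466, 0.207], [0.491, 0.227]]
  side z0.089 34 [[0.457, 0.207], [0.467, 0.213], [0.48, 0.225]]
  top 107 [0.467 0.223] ztop 0.113
stick
  side z0.025 20 [[0.443, -0.062], [0.446, -0.056], [0.45, -0.048]]
  side z0.045 51 [[0.444, -0.064], [0.454, -0.06], [0.469, -0.048]]
  side z0.066 56 [[0.442, -0.065], [0.454, -0.06], [0.469, -0.052]]
  side z0.086 52 [[0
[... 578 characters left out ...]
0.012], [0.455, 0.028]]
  side z0.051 50 [[0.432, 0.006], [0.446, 0.018], [0.458, 0.034]]
  top 243 [0.455 0.022] ztop 0.062
jar
  side z0.025 0 
  side z0.049 35 [[0.596, 0.181], [0.631, 0.189], [0.648, 0.218]]
  side z0.074 57 [[0.595, 0.181], [0.62, 0.19], [0.648, 0.214]]
  side z0.098 78 [[0.595, 0.179], [0.614, 0.189], [0.647, 0.217]]
  top 463 [0.621 0.212] ztop 0.123
stapler
  side z0.025 121 [[0.623, -0.526], [0.625, -0.491], [0.627, -0.452]]
  side z0.031 239 [[0.623, -0.528], [0.626, -0.488], [0.644, -0.453]]
  side z0.037 251 [[0.624, -0.529], [0.63, -0.496], [0.644, -0.454]]
  side z0.042 187 [[0.625, -0.529], [0.633, -0.497], [0.644, -0.455]]
  top 259 [ 0.634 -0.49 ] ztop 0.048
```

```bash
python3 -c "
from bench import arm
print(arm.close_job())"
```

```text
the job is handed in; nothing more can be done
None
```

Both kits are made up and the job is handed in: the last depth check showed all five items upright in their compartments and the jar and stapler where they started; the clock read about 37 s.

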